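# Make up a vial tin and a reagent tray

### The arm

A 6-joint arm with a two-finger parallel gripper is mounted at the origin on a cart in front of the work surface, level with it; the furniture and walls round the work are solid. World frame = base frame: x ahead of the robot, y to its left, z up, the work surface at z = 0. Lengths are in m, angles in rad, forces in N, time in s.
With the tool pointing down it reaches from about 0.35 to 0.975 m from the base axis. Payload 4.9 kg.
Tool frame: the origin (TCP) lies midway between the tips of the shut fingers; the grasp point (between the pads) lies 19 mm behind it; z points along the fingers, y is the direction in which the jaws open and shut (so a half turn about z gives the same grasp; the last joint's range is limited). The gripper opens to 85 mm and grips with 20 to 120 N. Pads are 22 mm wide; open, the fingers measure 114 mm over their backs; the gripper's body (76 mm by 85 mm) begins 54 mm behind the grasp point. The pads swing forward as they close: fully open they stand 13 mm farther back than shut.
Start: joints at [-1.299, 0.053, 1.613, -0, 1.476, -0.119], TCP at [0.238, -0.578, 0.231] pointing down, gripper open.
Joint ranges: [-3.01, 3.01], [-1.01, 2.22], [0.06, 2.58], [-1.02, 4.17], [0.09, 2.62], [-3.14, 3.14]. Speed limits (rad/s): [2.57, 2.57, 3.14, 3.14, 3.14, 3.14].

### API

Orientations are given as a unit quaternion [w, x, y, z].
In Python, from plant import manip gives the robot as it stands. The module is installed in compiled form; this text tells all that it offers.
- The arm moves only by the tool move_arm, never from a script. Its argument "rows" is a list of rows, each an object of numbers: "tx", "ty", "tz": the shift along the tool's x, y, z in m; "ax", "ay", "az": the turn, a rotation vector about the tool's x, y, z in degrees; "jaw": the closure in counts, from 0 (fully open) to 255 (shut). In form: [{"tx": .., "ty": .., "tz": .., "ax": .., "ay": .., "az": .., "jaw": ..}, ...]. A call has 1 to 12 rows; each row shifts and turns the pose as measured when the row begins, along the tool's axes as they then stand; what a row does not reach is not made up. A row lasts 1/10 s, in which the tool goes at most 50 mm and 8.59 degrees, less where a joint would pass 70% of its speed; a pose out of reach is approached as far as the arm can. A call with a gripper value outside its range is refused whole. The fingers move at their own pace and stop on an object; the grip force is fixed at half the most. Time passes only in rows, so rows that do not move let the fingers close. It gives the time, the measured TCP pose, the force and the opening at its end, in the units of the state.
- manip.state(): the state, without advancing time (a new reading comes with each control period).
- manip.grab_frame(name): name is "side" or "top"; returns a dict with "color" (480x640x3 uint8, red, green, blue), "intrinsics" (3x3 intrinsics, pixels), "dist_coeffs" ([k1, k2, p1, p2, k3] as OpenCV has them; the pictures are not rectified), "R" (3x3) and "t" (3): a world point X has camera coordinates R X + t. Camera axes: x right, y down, z forward; pixel columns grow to the right and rows downward; lengths in m; the calibration is good to about 2 mm. A picture is of the moment at which its call begins. There is no depth.
- manip.job_done(): hands the job in, once; it reports no verdict.
The state is a dict: "time": time; "joint_pos": joint angles; "joint_vel": joint speeds; "joint_efforts": joint torques, N m; "tool_pos": TCP position; "tool_rot": TCP orientation; "contact_force": force on the tool from outside, world axes, zero at the start; "ft_torque": the same for the moment, N m; "gripper_width": opening from 0.0 (shut) to 1.0 (fully open).
Only numpy, scipy, OpenCV 4.12 (cv2) and the standard library are available. Lean on these libraries where they do the work, as an engineer would, in place of code of your own. Each camera call takes 0.05 s, during which the arm holds its last target.

### The job

Make up the two kits from the stock on the bench: nest three of the small vials in a triangle in the round tin, and put the fourth vial in the small bay and the taller bottle in the large bay of the white tray. Everything packed must stand upright on the floor of its container; leave the shorter bottle, the beaker and the funnel standing where they are.

Things in the scene. Friction and masses are not known exactly. Their poses are not given: they have to be found in the camera images.
- vial_a: one of four identical small capped glass vials (any may serve for any vial place), round, 24 mm diameter, 48 mm tall, black cap, standing on the bench; grasp the body 25 to 40 mm above its foot. Origin at the centre of its underside, z up
- vial_b: one of four identical small capped glass vials (any may serve for any vial place), round, 24 mm diameter, 48 mm tall, black cap, standing on the bench; grasp the body 25 to 40 mm above its foot. Origin at the centre of its underside, z up
- vial_c: one of four identical small capped glass vials (any may serve for any vial place), round, 24 mm diameter, 48 mm tall, black cap, standing on the bench; grasp the body 25 to 40 mm above its foot. Origin at the centre of its underside, z up
- vial_d: one of four identical small capped glass vials (any may serve for any vial place), round, 24 mm diameter, 48 mm tall, black cap, standing on the bench; grasp the body 25 to 40 mm above its foot. Origin at the centre of its underside, z up
- bottle_tall: the taller of the two screw-cap reagent bottles on the open bench: round, 43 mm diameter (narrower cap from 62 mm up), 86 mm tall. Origin at the centre of its underside, z up
- bottle_short: the shorter screw-cap reagent bottle, round, 37 mm diameter, 69 mm tall; a bystander, loose, stays in stock. Origin at the centre of its underside, z up
- beaker: open glass beaker, 67 x 73 mm across, 90 mm tall; a loose bystander. Origin at the centre of its underside, z up
- funnel: plastic funnel standing on its wide rim, 68 mm diameter, 63 mm tall; a loose bystander. Origin at the centre of its underside, z up
- round_tin: shallow open round metal tin, fixed to the bench, outer diameter 78 mm, inner diameter 74 mm, inner floor 3 mm above the bench, rim 16 mm above the bench. Three vials fit in it nested in a triangle (for example each 18 mm from the tin's centre, 120 degrees apart), standing higher than the rim. Origin at the centre of its underside, z up
- kit_tray: shallow white rectangular tray with two bays, fixed to the bench, 90 mm (its x) by 150 mm (its y), walls 3 mm thick, inner floor 3 mm and rim 15 mm above the bench. A low divider across it makes a large bay at its +y end (inside 84 mm along x by 90.5 mm along y, centre at y = +27 mm) and a small bay at its -y end (84 by 50.5 mm, centre at y = -47 mm). Origin at the centre of its underside, z up, turned by up to about 23 degrees either way on the bench
Not all that is in view belongs to the job. Leave any blue or turquoise look-alike of the vial_b alone.

How it is judged:
By the outcome, as a careful person would: the job done as asked, in the order asked, and still so for the second after the job is handed in, with the robot touching nothing.
It also fails if it takes over 120 s, if anything falls off the work surface, if the arm or the gripper's body presses on something with over 40 N, if the wrist force passes 120 N, or if a joint passes its speed limit or range.

## Working session

There is one attempt and no reset: what is moved stays moved. The work goes in short steps, Python scripts to look and compute and a tool call to move; the robot and the scene stay as the last step left them, time stands still between calls to the robot, and variables do not carry over. Pictures are saved under pics/ and viewed, and the job is handed in when it is done.

Besides the shell and the picture viewer there is one more tool, called after "Emit:" as name([rows], argument=value, ...), one row to a line, values as JSON. move_arm: Moves the arm, as the interface text tells. Its arguments: {"type":"object","properties":{"rows":{"type":"array"}},"required":["rows"]}

```bash
mkdir -p pics
cat > h.py <<'E'
import numpy as np, cv2
from plant import manip
def grab(n,fn=None):
    f=manip.grab_frame(n)
    np.savez('last_%s.npz'%n,**{k:np.array(v) for k,v in f.items()})
    if fn: cv2.imwrite('pics/'+fn,np.array(f['color'])[:,:,::-1])
    return f
def load(n):
    return dict(np.load('last_%s.npz'%n))
def ray(f,u,v):
    p=cv2.undistortPoints(np.array([[[u,v]]],float),np.array(f['intrinsics']),np.array(f['dist_coeffs']))[0,0]
    R=np.array(f['R']);t=np.array(f['t'])
    return -R.T@t, R.T@np.array([p[0],p[1],1])
def onz(f,u,v,z):
    o,d=ray(f,u,v); return o+d*(z-o[2])/d[2]
def proj(f,X):
    R=np.array(f['R']);t=np.array(f['t'])
    return cv2.projectPoints(np.array(X,float).reshape(-1,3),cv2.Rodrigues(R)[0],t,np.array(f['intrinsics']),np.array(f['dist_coeffs']))[0][:,0]
E
python3 - <<'E'
from h import *
for n in('side','top'):
    f=grab(n,n+'0.png'); print(n, -np.array(f['R']).T@f['t'], np.array(f['R'])[2], np.array(f['intrinsics'])[0,0])
s=manip.state(); print(s)
E
```

```text
side [ 0.57521701 -1.00732901  0.4685165 ] [-0.05195046  0.91611399 -0.3975378 ] 509.7148558894019
top [0.35253485 0.01919756 1.20128636] [ 0.16862881 -0.02139628 -0.98544737] 487.418577616795
{'time': 0.1, 'joint_pos': array([-1.29898008e+00,  5.33102292e-02,  1.61416165e+00, -7.97749048e-06,
        1.47600095e+00, -1.19017511e-01]), 'joint_vel': array([ 8.09439000e-04, -1.67256780e-03, -1.92423335e-03, -3.95717137e-04,
        7.22416542e-04, -2.72187195e-05]), 'joint_efforts': array([ 2.77374471e-05, -3.94901204e+01, -3.71364069e+01, -2.51334143e-05,
        3.88001004e-03,  2.69553681e-05]), 'tool_pos': array([ 0.23793474, -0.57732539,  0.23017097]), 'tool_rot': array([-9.37044514e-04,  9.80966300e-01,  1.94175783e-01, -7.57113153e-05]), 'contact_force': array([ 0.23285167, -0.41652705,  0.07545473]), 'ft_torque': array([-0.00507097, -0.00463789,  0.00088971]), 'gripper_width': 0.9958301203803096}
```

View pics/side0.png

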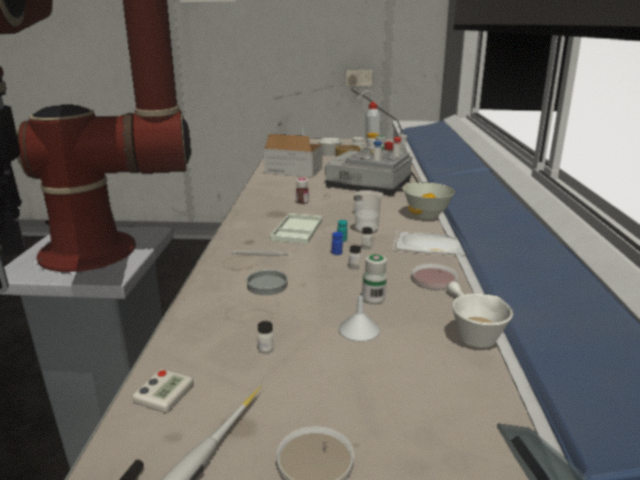

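View pics/top0.png

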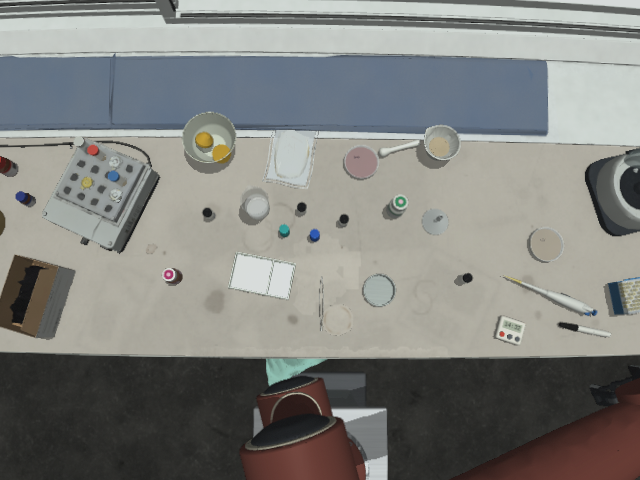

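The top view shows black-capped vials at about (208,213), (302,208), (344,218) and (467,278). The look-alikes are teal at (285,230) and blue at (315,235). The green-capped bottle is at (399,203), the red-capped one at (171,275), the tin at (378,290) and the tray at (262,276). I'll enlarge and measure these.

Run:
```python
from h import *
f=load('top'); im=f['color']
c=cv2.resize(im[180:310,150:350],None,fx=4,fy=4,interpolation=cv2.INTER_CUBIC); cv2.imwrite('pics/c1.png',c[:,:,::-1])
c=cv2.resize(im[180:320,320:490],None,fx=4,fy=4,interpolation=cv2.INTER_CUBIC); cv2.imwrite('pics/c2.png',c[:,:,::-1])
def blob(f,m,box):
    x0,y0,x1,y1=box; mm=np.zeros(m.shape,np.uint8); mm[y0:y1,x0:x1]=m[y0:y1,x0:x1]
    n,l,s,cc=cv2.connectedComponentsWithStats(mm); return [(s[i],cc[i]) for i in range(1,n) if s[i][4]>15]
dark=(im.max(2)<60)
for n,(u,v) in dict(a=(208,213),b=(302,208),c=(344,218),d=(467,278)).items():
    for s,c in blob(f,dark,(u-12,v-12,u+12,v+12)): print(n,s,c,onz(f,*c,0.048).round(4))
sd=load('side'); 
for n,(u,v),z in [('tall',(399,203),.086),('short',(171,275),.069),('tin',(378,290),.016)]: print(n,onz(f,u,v,z).round(3))
```

```text
a [203 208   9   9  62] [207.03225806 212.22580645] [0.6124 0.2764 0.048 ]
b [298 203   8   9  59] [301.3559322  206.84745763] [0.6283 0.0481 0.048 ]
c [340 215   8   8  57] [343.66666667 218.56140351] [ 0.6004 -0.0547  0.048 ]
d [463 274   9   9  61] [467.         277.57377049] [ 0.4594 -0.3518  0.048 ]
tall [ 0.632 -0.183  0.086]
short [0.457 0.349 0.069]
tin [ 0.431 -0.141  0.016]
```

View pics/c1.png

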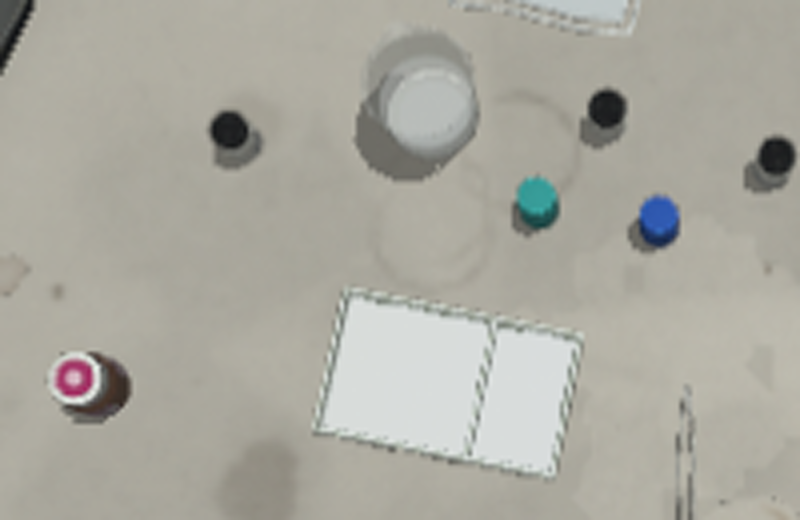

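View pics/c2.png

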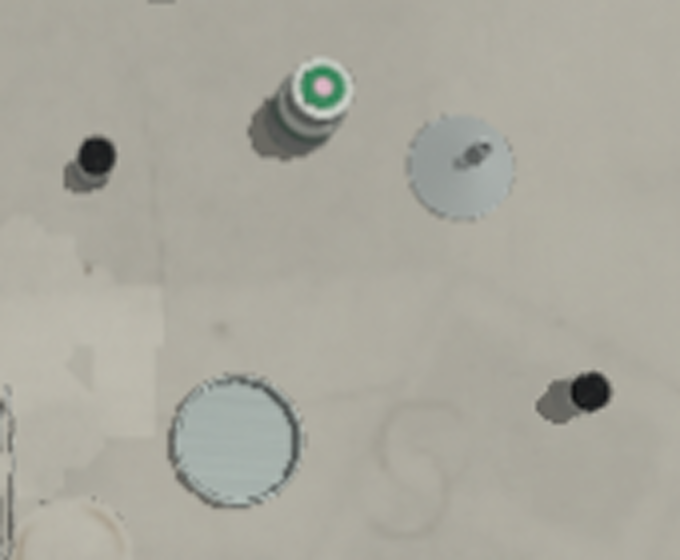

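Run:
```python
from h import *
f=load('top'); im=f['color'].astype(int); sd=load('side'); s=sd['color']
hsv=cv2.cvtColor(f['color'],cv2.COLOR_RGB2HSV)
# tin: pixels dark ring / bluish interior
def comp(mask,box):
    x0,y0,x1,y1=box; m=np.zeros(mask.shape,np.uint8); m[y0:y1,x0:x1]=mask[y0:y1,x0:x1]; 
    cs,_=cv2.findContours(m,cv2.RETR_EXTERNAL,cv2.CHAIN_APPROX_NONE); return max(cs,key=cv2.contourArea)
print('bg',im[300,420],'tin',im[290,378],'tray',im[270,255])
m=((im[:,:,2]>=im[:,:,0]+0)|(im.max(2)<110))
c=comp(m,(355,265,402,315)); p=np.array([onz(f,*q[0],0.016)[:2] for q in c]); 
(cx,cy),r=cv2.minEnclosingCircle(p.astype(np.float32)); e=cv2.fitEllipse((p*1000).astype(np.float32)); print('tin',cx,cy,r,e,p.min(0),p.max(0))
m=(im.min(2)>205)
c=comp(m,(220,245,305,308)); rc=cv2.minAreaRect((np.array([onz(f,*q[0],0.003)[:2] for q in c])*1000).astype(np.float32)); print('big bay',rc)
m2=m.copy(); x0=c[:,0,0].max(); 
mm=np.zeros(m.shape,np.uint8); mm[245:308,220:305]=m[245:308,220:305]
n,l,st,cc=cv2.connectedComponentsWithStats(mm); 
for i in range(1,n):
    if st[i][4]>200:
        cs=cv2.findContours((l==i).astype(np.uint8),cv2.RETR_EXTERNAL,cv2.CHAIN_APPROX_NONE)[0][0]
        q=(np.array([onz(f,*k[0],0.003)[:2] for k in cs])*1000).astype(np.float32)
        print('bay',st[i],cv2.minAreaRect(q), cv2.boxPoints(cv2.minAreaRect(q)).round(1).tolist())
# bottles
for n,b,rng in [('tall',(385,190,415,220),'g'),('short',(155,260,190,295),'r')]:
    x0,y0,x1,y1=b; h=hsv
    mk=((h[:,:,1]>110)&((h[:,:,0]>60)&(h[:,:,0]<95) if rng=='g' else (h[:,:,0]>150)&(h[:,:,2]>120))); q=np.argwhere(mk[y0:y1,x0:x1])+[y0,x0]; u=q.mean(0)[::-1]
    print(n,u,len(q),onz(f,*u,.086 if n=='tall' else .069).round(4))
c=cv2.resize(s[160:370,230:430],None,fx=3,fy=2.85,interpolation=cv2.INTER_CUBIC); cv2.imwrite('pics/s1.png',c[:,:,::-1])
for X in ([.6124,.2764],[.6283,.0481],[.6004,-.0547],[.4594,-.3518],[.632,-.183],[.457,.349]):
    h=.048 if X[0] not in(.632,.457) else (.086 if X[0]==.632 else .069)
    print(X,proj(sd,[X+[0],X+[h]]).round(1).tolist())
```

```text
bg [171 168 157] tin [167 177 173] tray [216 220 218]
tin 0.4310896396636963 -0.14134161174297333 0.0412481464445591 ((431.1208190917969, -142.42117309570312), (75.0097427368164, 78.99224090576172), 21.785367965698242) [ 0.39420109 -0.18225645] [ 0.46977876 -0.10137727]
big bay ((467.99462890625, 169.06593322753906), (90.30638122558594, 82.00440979003906), 79.50106811523438)
bay [ 231  255   42   39 1162] ((467.99462890625, 169.06593322753906), (90.30638122558594, 82.00440979003906), 79.50106811523438) [[419.5, 132.10000610351562], [500.1000061035156, 117.19999694824219], [516.5, 206.0], [435.8999938964844, 220.89999389648438]]
bay [268 263  27  35 641] ((454.5202331542969, 96.6717529296875), (50.98368835449219, 82.3712158203125), 79.31805419921875) [[409.29998779296875, 79.30000305175781], [490.29998779296875, 64.0], [499.70001220703125, 114.0999984741211], [418.79998779296875, 129.39999389648438]]
tall [399.95454545 201.27272727] 44 [ 0.6358 -0.1858  0.086 ]
short [168.2244898  274.24489796] 49 [0.4588 0.3559 0.069 ]
[0.6124, 0.2764] [[356.3, 213.6], [356.8, 196.4]]
[0.6283, 0.0481] [[365.2, 248.4], [366.0, 228.7]]
[0.6004, -0.0547] [[353.4, 268.3], [354.0, 247.1]]
[0.4594, -0.3518] [[265.1, 350.2], [263.8, 324.1]]
[0.632, -0.183] [[371.4, 299.4], [373.4, 257.1]]
[0.457, 0.349] [[300.5, 203.7], [300.2, 180.1]]
```

View pics/s1.png

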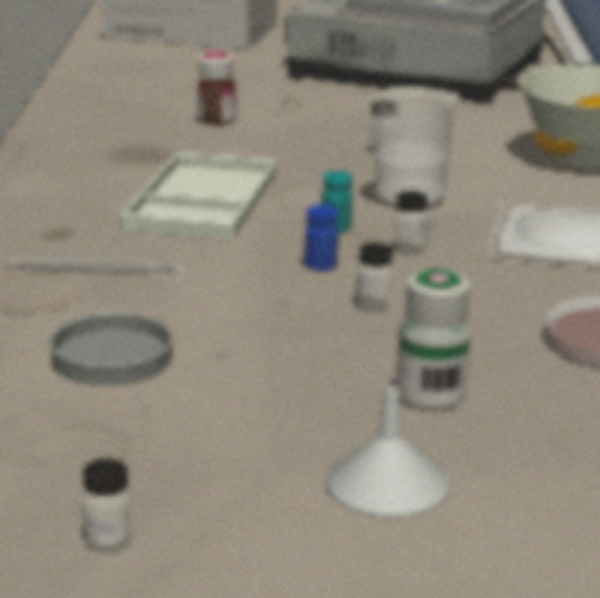

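The two views agree: predicted and seen tops match within about 2 px. The green-capped bottle measures 86 mm tall, so it is bottle_tall. The red one measures 69 mm. The four vials are the black-capped ones, and I'll leave the blue and teal ones alone.

```bash
cat >> h.py <<'E'
def yaw(s=None):
    s=s or manip.state(); w,x,y,z=s['tool_rot']
    from scipy.spatial.transform import Rotation as Ro
    M=Ro.from_quat([x,y,z,w]).as_matrix(); return M
def go(x,y,z,yw=None):
    s=manip.state(); M=yaw(s); d=np.array([x,y,z])-s['tool_pos']; a=np.degrees(np.arctan2(M[1,0],M[0,0]))
    print('t',round(s['time'],2),'pos',s['tool_pos'].round(4),'yaw',a.round(2),'tilt',M[:,2].round(3),'w',round(s['gripper_width'],3),'F',s['contact_force'].round(1))
    t=M.T@d; print('tool shift now mm',(t*1000).round(1),'dist',(np.linalg.norm(d)*1000).round(0))
    if yw is not None:
        az=-((yw-a+180)%360-180); print('az',round(az,1))
        c,sn=np.cos(np.radians(yw)),np.sin(np.radians(yw)); print('shift in final axes',(1000*np.array([c*d[0]+sn*d[1],sn*d[0]-c*d[1],-d[2]])).round(1))
E
python3 - <<'E'
from h import *
go(.4594,-.352,.10,22.4)
f=load('top'); sd=load('side')
print('tin in side',proj(sd,[[.431,-.142,.016]]), 'blue',onz(f,314.5,234.5,.05),'teal',onz(f,284.5,230,.05),'beaker',onz(f,257.5,207,.09),'funnel',onz(f,435,221,0))
E
```

```text
t 0.1 pos [ 0.2379 -0.5773  0.2302] yaw 22.39 tilt [-0.001  0.002 -1.   ] w 0.996 F [ 0.2 -0.4  0.1]
tool shift now mm [ 290.6 -123.7  130.5] dist 342.0
az -0.0
shift in final axes [ 290.6 -123.9  130.2]
tin in side [[265.93989355 278.80993141]] blue [0.56006807 0.01553005 0.05      ] teal [0.57025712 0.08767353 0.05      ] beaker [0.61669685 0.14951505 0.09      ] funnel [ 0.60737611 -0.29040684  0.        ]
```

Emit:
move_arm([
  {"tx": 0.036, "ty": -0.0155, "tz": 0.0163, "jaw": 80},
  {"tx": 0.036, "ty": -0.0155, "tz": 0.0163, "jaw": 80},
  {"tx": 0.036, "ty": -0.0155, "tz": 0.0163, "jaw": 80},
  {"tx": 0.036, "ty": -0.0155, "tz": 0.0163, "jaw": 80},
  {"tx": 0.036, "ty": -0.0155, "tz": 0.0163, "jaw": 80},
  {"tx": 0.036, "ty": -0.0155, "tz": 0.0163, "jaw": 80},
  {"tx": 0.036, "ty": -0.0155, "tz": 0.0163, "jaw": 80},
  {"tx": 0.036, "ty": -0.0155, "tz": 0.0163, "jaw": 80},
])

```text
schema error: expected keys tx, ty, tz, ax, ay, az, jaw
```

```bash
python3 -c "
from h import *
go(.4594,-.352,.10,22.4)"
```

```text
t 0.1 pos [ 0.2379 -0.5773  0.2302] yaw 22.39 tilt [-0.001  0.002 -1.   ] w 0.996 F [ 0.2 -0.4  0.1]
tool shift now mm [ 290.6 -123.7  130.5] dist 342.0
az -0.0
shift in final axes [ 290.6 -123.9  130.2]
```

Emit:
move_arm([
  {"tx": 0.036, "ty": -0.0155, "tz": 0.0163, "ax": 0, "ay": 0, "az": 0, "jaw": 80},
  {"tx": 0.036, "ty": -0.0155, "tz": 0.0163, "ax": 0, "ay": 0, "az": 0, "jaw": 80},
  {"tx": 0.036, "ty": -0.0155, "tz": 0.0163, "ax": 0, "ay": 0, "az": 0, "jaw": 80},
  {"tx": 0.036, "ty": -0.0155, "tz": 0.0163, "ax": 0, "ay": 0, "az": 0, "jaw": 80},
  {"tx": 0.036, "ty": -0.0155, "tz": 0.0163, "ax": 0, "ay": 0, "az": 0, "jaw": 80},
  {"tx": 0.036, "ty": -0.0155, "tz": 0.0163, "ax": 0, "ay": 0, "az": 0, "jaw": 80},
  {"tx": 0.036, "ty": -0.0155, "tz": 0.0163, "ax": 0, "ay": 0, "az": 0, "jaw": 80},
  {"tx": 0.036, "ty": -0.0155, "tz": 0.0163, "ax": 0, "ay": 0, "az": 0, "jaw": 80},
])

```text
time: 0.9
tool_pos: [0.4609, -0.3492, 0.0944]
tool_rot: [0.001, 0.982, 0.189, -0.001]
contact_force: [0.1, -0.4, 0.1]
gripper_width: 0.688
```

```bash
python3 -c "
from h import *
go(.4594,-.352,.10,22.4)"
```

```text
t 0.9 pos [ 0.4609 -0.3492  0.0944] yaw 21.82 tilt [-0.001 -0.001 -1.   ] w 0.688 F [ 0.1 -0.4  0.1]
tool shift now mm [-2.4  2.  -5.6] dist 6.0
az -0.6
shift in final axes [-2.4  2.  -5.6]
```

Emit:
move_arm([
  {"tx": -0.0024, "ty": 0.002, "tz": 0.025, "ax": 0, "ay": 0, "az": -0.6, "jaw": 80},
  {"tx": 0, "ty": 0, "tz": 0.025, "ax": 0, "ay": 0, "az": 0, "jaw": 80},
  {"tx": 0, "ty": 0, "tz": 0.018, "ax": 0, "ay": 0, "az": 0, "jaw": 80},
  {"tx": 0, "ty": 0, "tz": 0.008, "ax": 0, "ay": 0, "az": 0, "jaw": 80},
  {"tx": 0, "ty": 0, "tz": 0, "ax": 0, "ay": 0, "az": 0, "jaw": 80},
])

```text
time: 1.4
tool_pos: [0.4606, -0.3439, 0.0108]
tool_rot: [-0.003, 0.98, 0.199, -0.003]
contact_force: [0.6, 0.4, 0.5]
gripper_width: 0.686
```

```bash
python3 -c "
from h import *
go(.4594,-.352,.016,22.4)
f=grab('side','s2.png');im=f['color'];cv2.imwrite('pics/s2c.png',cv2.resize(im[230:380,180:380],None,fx=4,fy=4,interpolation=cv2.INTER_CUBIC)[:,:,::-1])"
```

```text
t 1.4 pos [ 0.4606 -0.3439  0.0108] yaw 22.98 tilt [-0.006  0.005 -1.   ] w 0.686 F [0.6 0.4 0.5]
tool shift now mm [-4.3  7.  -5.2] dist 10.0
az 0.6
shift in final axes [-4.2  7.  -5.2]
```

View pics/s2c.png

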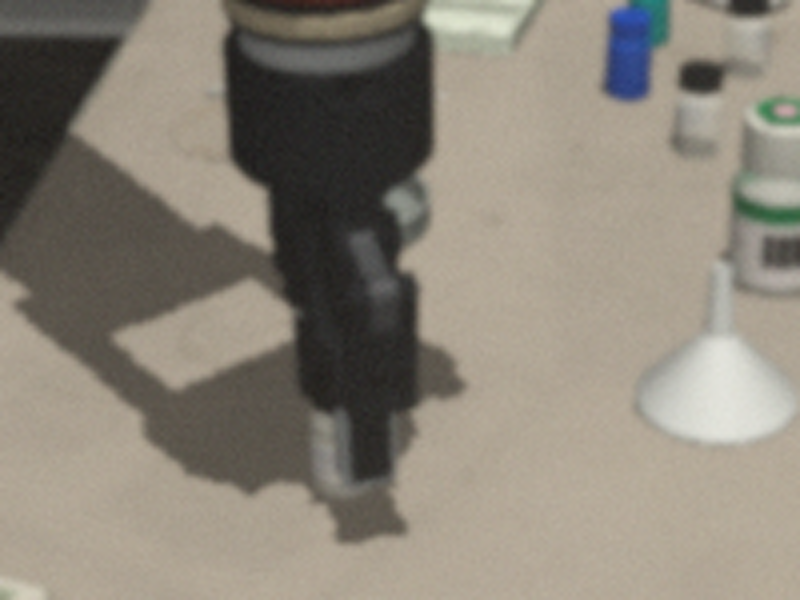

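The fingers straddle vial d near crop (355,450), which is full image (269,342), but sit 7 mm off along the jaw. I'll correct that before closing.

Emit:
move_arm([
  {"tx": -0.0042, "ty": 0.007, "tz": -0.0052, "ax": 0, "ay": 0, "az": 0.6, "jaw": 80},
  {"tx": 0, "ty": 0, "tz": 0, "ax": 0, "ay": 0, "az": 0, "jaw": 80},
  {"tx": 0, "ty": 0, "tz": 0, "ax": 0, "ay": 0, "az": 0, "jaw": 80},
])

```text
time: 1.75
tool_pos: [0.461, -0.3553, 0.0205]
tool_rot: [-0.001, 0.981, 0.193, -0.001]
contact_force: [-0.5, 0.1, -0.5]
gripper_width: 0.686
```

```bash
python3 -c "
from h import *
go(.4594,-.352,.016,22.4)"
```

```text
t 1.75 pos [ 0.461  -0.3553  0.0205] yaw 22.27 tilt [-0.002  0.001 -1.   ] w 0.686 F [-0.5  0.1 -0.5]
tool shift now mm [-0.3 -3.6  4.5] dist 6.0
az -0.1
shift in final axes [-0.3 -3.6  4.5]
```

Emit:
move_arm([
  {"tx": 0, "ty": -0.0025, "tz": 0.003, "ax": 0, "ay": 0, "az": 0, "jaw": 80},
  {"tx": 0, "ty": 0, "tz": 0, "ax": 0, "ay": 0, "az": 0, "jaw": 80},
  {"tx": 0, "ty": 0, "tz": 0, "ax": 0, "ay": 0, "az": 0, "jaw": 80},
])

```text
time: 2.05
tool_pos: [0.4608, -0.3541, 0.0193]
tool_rot: [0.001, 0.981, 0.193, 0.0]
contact_force: [0.2, -0.7, 0.2]
gripper_width: 0.687
```

```bash
python3 -c "
from h import *
go(.4594,-.352,.016,22.4)"
```

```text
t 2.05 pos [ 0.4608 -0.3541  0.0193] yaw 22.23 tilt [ 0.001 -0.002 -1.   ] w 0.687 F [ 0.2 -0.7  0.2]
tool shift now mm [-0.5 -2.5  3.3] dist 4.0
az -0.2
shift in final axes [-0.5 -2.5  3.3]
```

Emit:
move_arm([
  {"tx": -0.0005, "ty": -0.0025, "tz": 0.0033, "ax": 0, "ay": 0, "az": 0, "jaw": 80},
])

```text
time: 2.15
tool_pos: [0.4598, -0.3523, 0.0165]
tool_rot: [0.001, 0.981, 0.193, 0.001]
contact_force: [-0.7, 0.6, 0.6]
gripper_width: 0.683
```

```bash
python3 -c "
from h import *
go(.4594,-.352,.016,22.4)
for i in range(3): grab('side'); go(.4594,-.352,.016)"
```

```text
t 2.15 pos [ 0.4598 -0.3523  0.0165] yaw 22.23 tilt [ 0.002 -0.003 -1.   ] w 0.683 F [-0.7  0.6  0.6]
tool shift now mm [-0.3 -0.4  0.5] dist 1.0
az -0.2
shift in final axes [-0.3 -0.4  0.5]
t 2.2 pos [ 0.459  -0.3513  0.0154] yaw 22.24 tilt [ 0.    -0.001 -1.   ] w 0.688 F [ 0.4  1.3 -0.6]
tool shift now mm [ 0.1  0.8 -0.6] dist 1.0
t 2.25 pos [ 0.4589 -0.3512  0.0152] yaw 22.24 tilt [-0.    -0.001 -1.   ] w 0.688 F [ 0.3  0.9 -0.2]
tool shift now mm [ 0.2  0.9 -0.8] dist 1.0
t 2.3 pos [ 0.459  -0.3514  0.0154] yaw 22.24 tilt [ 0.    -0.001 -1.   ] w 0.686 F [-0.3 -0.4  0.3]
tool shift now mm [ 0.1  0.7 -0.6] dist 1.0
```

Emit:
move_arm([
  {"tx": 0, "ty": 0, "tz": 0, "ax": 0, "ay": 0, "az": 0, "jaw": 255},
  {"tx": 0, "ty": 0, "tz": 0, "ax": 0, "ay": 0, "az": 0, "jaw": 255},
  {"tx": 0, "ty": 0, "tz": 0, "ax": 0, "ay": 0, "az": 0, "jaw": 255},
  {"tx": 0, "ty": 0, "tz": 0, "ax": 0, "ay": 0, "az": 0, "jaw": 255},
  {"tx": 0, "ty": 0, "tz": 0, "ax": 0, "ay": 0, "az": 0, "jaw": 255},
  {"tx": 0, "ty": 0, "tz": 0, "ax": 0, "ay": 0, "az": 0, "jaw": 255},
])

```text
time: 2.9
tool_pos: [0.4592, -0.3515, 0.0155]
tool_rot: [0.001, 0.981, 0.193, -0.0]
contact_force: [0.1, -0.4, 0.3]
gripper_width: 0.257
```

```bash
python3 -c "
from h import *
go(.4594,-.352,.016,22.4)
f=grab('side');im=f['color'];cv2.imwrite('pics/s3c.png',cv2.resize(im[230:380,180:380],None,fx=4,fy=4,interpolation=cv2.INTER_CUBIC)[:,:,::-1])"
```

```text
t 2.9 pos [ 0.4592 -0.3515  0.0155] yaw 22.25 tilt [ 0.    -0.001 -1.   ] w 0.257 F [ 0.1 -0.4  0.3]
tool shift now mm [ 0.   0.6 -0.5] dist 1.0
az -0.1
shift in final axes [ 0.   0.6 -0.5]
```

View pics/s3c.png

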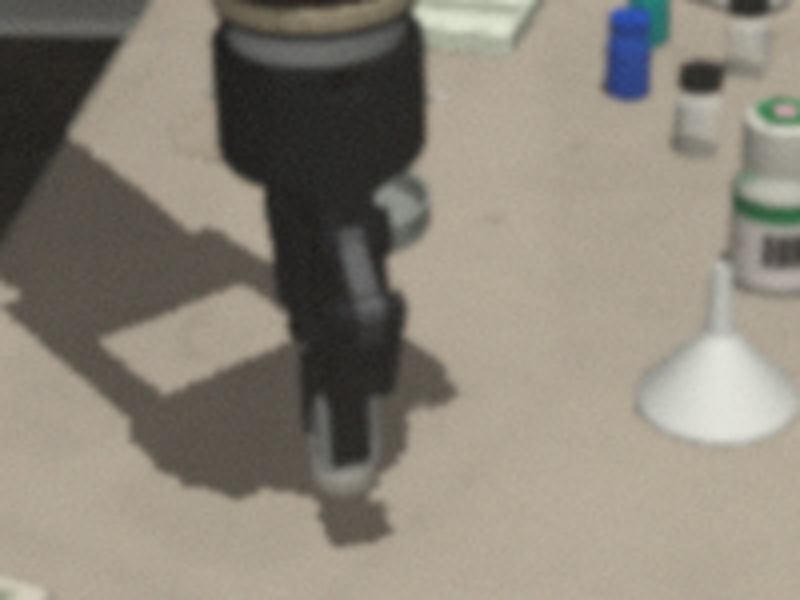

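Gripped: the width reading of 0.257 fits the 24 mm vial. Next I lift it to the tin.

Emit:
move_arm([
  {"tx": 0, "ty": 0, "tz": -0.025, "ax": 0, "ay": 0, "az": 0, "jaw": 255},
  {"tx": 0, "ty": 0, "tz": -0.025, "ax": 0, "ay": 0, "az": 0, "jaw": 255},
  {"tx": 0.006, "ty": -0.034, "tz": -0.01, "ax": 0, "ay": 0, "az": 0, "jaw": 255},
  {"tx": 0.006, "ty": -0.034, "tz": 0, "ax": 0, "ay": 0, "az": 0, "jaw": 255},
  {"tx": 0.006, "ty": -0.034, "tz": 0, "ax": 0, "ay": 0, "az": 0, "jaw": 255},
  {"tx": 0.006, "ty": -0.034, "tz": 0, "ax": 0, "ay": 0, "az": 0, "jaw": 255},
  {"tx": 0.006, "ty": -0.034, "tz": 0, "ax": 0, "ay": 0, "az": 0, "jaw": 255},
  {"tx": 0.0035, "ty": -0.02, "tz": 0, "ax": 0, "ay": 0, "az": 0, "jaw": 255},
  {"tx": 0.001, "ty": -0.005, "tz": 0, "ax": 0, "ay": 0, "az": 0, "jaw": 255},
])

```text
time: 3.85
tool_pos: [0.4158, -0.1525, 0.0775]
tool_rot: [0.001, 0.982, 0.191, 0.001]
contact_force: [-0.4, 1.1, -0.8]
gripper_width: 0.258
```

```bash
python3 -c "
from h import *
f=grab('side');f=grab('side')
go(.4134,-.1492,.07,22.4)"
```

```text
t 3.95 pos [ 0.4163 -0.1538  0.0778] yaw 22.02 tilt [ 0.002 -0.002 -1.   ] w 0.257 F [-1.   0.1 -0. ]
tool shift now mm [-1.  -5.4  7.8] dist 10.0
az -0.4
shift in final axes [-1.  -5.4  7.8]
```

Emit:
move_arm([
  {"tx": -0.001, "ty": -0.0054, "tz": 0.015, "ax": 0, "ay": 0, "az": -0.4, "jaw": 255},
  {"tx": 0, "ty": 0, "tz": 0.015, "ax": 0, "ay": 0, "az": 0, "jaw": 255},
])

```text
time: 4.15
tool_pos: [0.4164, -0.1524, 0.0502]
tool_rot: [0.004, 0.981, 0.194, 0.003]
contact_force: [-0.2, 0.7, -1.3]
gripper_width: 0.259
```

```bash
python3 -c "
from h import *
f=grab('side');f=grab('side')
go(.4134,-.1492,.019,22.4)"
```

```text
t 4.25 pos [ 0.4151 -0.1519  0.0487] yaw 22.34 tilt [ 0.004 -0.004 -1.   ] w 0.258 F [-0.4 -0.1 -0.9]
tool shift now mm [-0.6 -3.3 29.7] dist 30.0
az -0.1
shift in final axes [-0.6 -3.1 29.7]
```

Emit:
move_arm([
  {"tx": -0.0006, "ty": -0.0031, "tz": 0.017, "ax": 0, "ay": 0, "az": 0, "jaw": 255},
])

```text
time: 4.35
tool_pos: [0.416, -0.1516, 0.0342]
tool_rot: [0.004, 0.981, 0.193, 0.004]
contact_force: [0.6, 0.1, -0.2]
gripper_width: 0.256
```

```bash
python3 -c "
from h import *
f=grab('top');f=grab('side');im=f['color'];cv2.imwrite('pics/s4c.png',cv2.resize(im[200:350,180:380],None,fx=4,fy=4,interpolation=cv2.INTER_CUBIC)[:,:,::-1])
go(.4134,-.1492,.019,22.4)"
```

```text
t 4.45 pos [ 0.4122 -0.1493  0.0303] yaw 22.28 tilt [ 0.001 -0.002 -1.   ] w 0.26 F [-0.1 -0.6 -1.9]
tool shift now mm [ 1.1  0.3 11.3] dist 11.0
az -0.1
shift in final axes [ 1.1  0.3 11.3]
```

View pics/s4c.png

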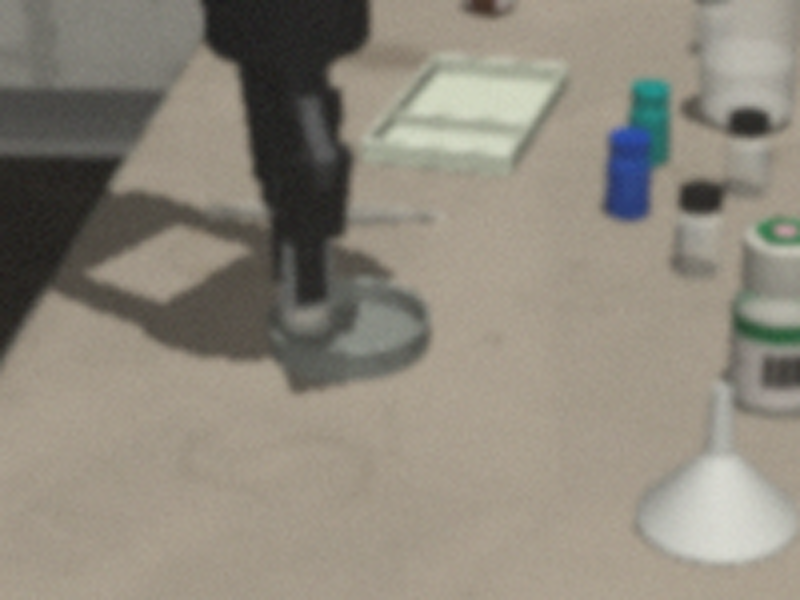

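The vial is above the tin floor with its foot just inside the near-left wall, at crop (308,330). I'll lower it the rest of the way.

Emit:
move_arm([
  {"tx": 0.0011, "ty": 0.0003, "tz": 0.0105, "ax": 0, "ay": 0, "az": 0, "jaw": 255},
])

```text
time: 4.55
tool_pos: [0.415, -0.1506, 0.0214]
tool_rot: [0.002, 0.981, 0.193, 0.002]
contact_force: [0.5, 0.3, -0.9]
gripper_width: 0.256
```

```bash
python3 -c "
from h import *
f=grab('top');f=grab('side')
go(.4134,-.1492,.019,22.4)"
```

```text
t 4.65 pos [ 0.4129 -0.1493  0.019 ] yaw 22.26 tilt [-0.001 -0.001 -1.   ] w 0.26 F [-1.4 -0.5 -0.4]
tool shift now mm [0.5 0.1 0. ] dist 0.0
az -0.1
shift in final axes [0.5 0.1 0. ]
```

Emit:
move_arm([
  {"tx": 0, "ty": 0, "tz": 0, "ax": 0, "ay": 0, "az": 0, "jaw": 130},
  {"tx": 0, "ty": 0, "tz": 0, "ax": 0, "ay": 0, "az": 0, "jaw": 130},
  {"tx": 0, "ty": 0, "tz": 0, "ax": 0, "ay": 0, "az": 0, "jaw": 130},
  {"tx": 0, "ty": 0, "tz": 0, "ax": 0, "ay": 0, "az": 0, "jaw": 130},
  {"tx": 0, "ty": 0, "tz": -0.02, "ax": 0, "ay": 0, "az": 0, "jaw": 130},
  {"tx": 0, "ty": 0, "tz": -0.03, "ax": 0, "ay": 0, "az": 0, "jaw": 100},
  {"tx": 0, "ty": 0, "tz": -0.04, "ax": 0, "ay": 0, "az": 0, "jaw": 100},
])

```text
time: 5.35
tool_pos: [0.4098, -0.1475, 0.1071]
tool_rot: [-0.003, 0.981, 0.193, -0.005]
contact_force: [0.1, -1.6, -0.0]
gripper_width: 0.605
```

```bash
python3 -c "
from h import *
f=grab('top');f=grab('side');im=f['color'];cv2.imwrite('pics/s5c.png',cv2.resize(im[200:350,180:380],None,fx=4,fy=4,interpolation=cv2.INTER_CUBIC)[:,:,::-1])
go(.600,-.0547,.11,82.4)"
```

```text
t 5.45 pos [ 0.415  -0.1504  0.1142] yaw 22.26 tilt [ 0.004 -0.004 -1.   ] w 0.611 F [ 0.8 -0.4  0.3]
tool shift now mm [207.5 -18.5   4.5] dist 208.0
az -60.1
shift in final axes [119.3 170.7   4.2]
```

View pics/s5c.png

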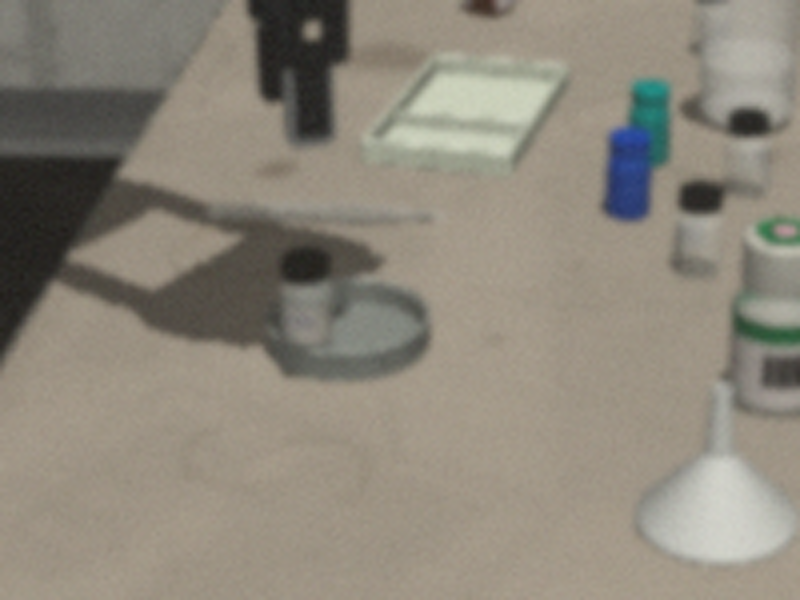

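Vial d stands upright in the tin at crop (305,300). I'll go to vial c next, turning the yaw in transit.

```bash
cat >> h.py <<'E'
def plan(x,y,z,yw,w=(.5,1,1,1,1,1,1,.6,.3)):
    s=manip.state(); M=yaw(s); d=np.array([x,y,z])-s['tool_pos']; a=np.degrees(np.arctan2(M[1,0],M[0,0])); da=(yw-a+180)%360-180
    w=np.array(w)/sum(w); out=[]
    for k in w:
        c,sn=np.cos(np.radians(a)),np.sin(np.radians(a)); e=d*k
        out.append(((c*e[0]+sn*e[1])*1000,(sn*e[0]-c*e[1])*1000,-e[2]*1000,-da*k)); a+=da*k
    for o in out: print(' '.join('%.1f'%v for v in o))
E
python3 -c "
from h import *
plan(.600,-.055,.11,82.4)"
```

```text
14.0 -1.2 0.3 -4.1
28.1 -0.5 0.6 -8.1
27.9 3.5 0.6 -8.1
27.1 7.4 0.6 -8.1
25.8 11.2 0.6 -8.1
24.0 14.7 0.6 -8.1
21.6 18.0 0.6 -8.1
11.3 12.5 0.3 -4.9
5.1 6.7 0.2 -2.4
```

Emit:
move_arm([
  {"tx": 0.014, "ty": -0.001, "tz": 0, "ax": 0, "ay": 0, "az": -4, "jaw": 80},
  {"tx": 0.028, "ty": 0, "tz": 0, "ax": 0, "ay": 0, "az": -8, "jaw": 80},
  {"tx": 0.028, "ty": 0.0035, "tz": 0, "ax": 0, "ay": 0, "az": -8, "jaw": 80},
  {"tx": 0.027, "ty": 0.0075, "tz": 0, "ax": 0, "ay": 0, "az": -8, "jaw": 80},
  {"tx": 0.026, "ty": 0.011, "tz": 0, "ax": 0, "ay": 0, "az": -8, "jaw": 80},
  {"tx": 0.024, "ty": 0.0145, "tz": 0, "ax": 0, "ay": 0, "az": -8, "jaw": 80},
  {"tx": 0.0215, "ty": 0.018, "tz": 0, "ax": 0, "ay": 0, "az": -8, "jaw": 80},
  {"tx": 0.0115, "ty": 0.0125, "tz": 0, "ax": 0, "ay": 0, "az": -5, "jaw": 80},
  {"tx": 0.005, "ty": 0.0065, "tz": 0, "ax": 0, "ay": 0, "az": -2.5, "jaw": 80},
])

```text
time: 6.35
tool_pos: [0.6058, -0.0503, 0.1132]
tool_rot: [0.005, 0.742, 0.67, 0.0]
contact_force: [-0.0, -0.6, 1.0]
gripper_width: 0.688
```

```bash
python3 -c "
from h import *
f=grab('side');f=grab('side')
go(.600,-.055,.016,82.4)"
```

```text
t 6.45 pos [ 0.6053 -0.0505  0.1131] yaw 84.0 tilt [ 0.007 -0.007 -1.   ] w 0.687 F [ 0.   0.6 -0.1]
tool shift now mm [-4.4 -5.5 97.1] dist 97.0
az 1.6
shift in final axes [-5.2 -4.7 97.1]
```

```bash
cat >> h.py <<'E'
_go=go
def go(x,y,z,yw):
    _go(x,y,z,yw)
    from scipy.spatial.transform import Rotation as Ro
    c,s=np.cos(np.radians(yw)),np.sin(np.radians(yw)); D=np.array([[c,s,0],[s,-c,0],[0,0,-1.]])
    print('turn ax ay az',np.degrees(Ro.from_matrix(yaw().T@D).as_rotvec()).round(2))
E
python3 -c "
from h import *
go(.600,-.055,.016,82.4)"
```

```text
t 6.45 pos [ 0.6053 -0.0505  0.1131] yaw 84.0 tilt [ 0.007 -0.007 -1.   ] w 0.687 F [ 0.   0.6 -0.1]
tool shift now mm [-4.4 -5.5 97.1] dist 97.0
az 1.6
shift in final axes [-5.2 -4.7 97.1]
turn ax ay az [0.42 0.35 1.6 ]
```

Emit:
move_arm([
  {"tx": -0.0046, "ty": -0.005, "tz": 0.02, "ax": 0.4, "ay": 0.35, "az": 1.6, "jaw": 80},
  {"tx": 0, "ty": 0, "tz": 0.025, "ax": 0, "ay": 0, "az": 0, "jaw": 80},
  {"tx": 0, "ty": 0, "tz": 0.015, "ax": 0, "ay": 0, "az": 0, "jaw": 80},
])

```text
time: 6.75
tool_pos: [0.5995, -0.0563, 0.0513]
tool_rot: [0.001, 0.755, 0.656, 0.001]
contact_force: [-0.4, 0.5, -1.2]
gripper_width: 0.687
```

```bash
python3 -c "
from h import *
f=grab('side');f=grab('side')
go(.600,-.055,.016,82.4)"
```

```text
t 6.85 pos [ 0.5981 -0.0559  0.05  ] yaw 82.03 tilt [-0.001  0.    -1.   ] w 0.687 F [-0.  -0.4 -0.8]
tool shift now mm [ 1.1  1.8 34. ] dist 34.0
az -0.4
shift in final axes [ 1.1  1.8 34. ]
turn ax ay az [-0.06 -0.   -0.37]
```

Emit:
move_arm([
  {"tx": 0.001, "ty": 0.0018, "tz": 0.018, "ax": 0, "ay": 0, "az": 0, "jaw": 80},
  {"tx": 0, "ty": 0, "tz": 0.016, "ax": 0, "ay": 0, "az": 0, "jaw": 80},
])

```text
time: 7.05
tool_pos: [0.6015, -0.0563, 0.0176]
tool_rot: [0.002, 0.755, 0.655, 0.001]
contact_force: [-0.9, -0.3, -0.1]
gripper_width: 0.681
```

```bash
python3 -c "
from h import *
f=grab('side');f=grab('side')
go(.600,-.055,.016,82.4)"
```

```text
t 7.15 pos [ 0.6001 -0.056   0.0161] yaw 81.92 tilt [ 0. -0. -1.] w 0.687 F [ 0.   0.3 -0.8]
tool shift now mm [ 0.9 -0.2  0.1] dist 1.0
az -0.5
shift in final axes [ 0.9 -0.2  0.1]
turn ax ay az [ 0.    0.01 -0.48]
```

Emit:
move_arm([
  {"tx": 0, "ty": 0, "tz": 0, "ax": 0, "ay": 0, "az": 0, "jaw": 255},
  {"tx": 0, "ty": 0, "tz": 0, "ax": 0, "ay": 0, "az": 0, "jaw": 255},
  {"tx": 0, "ty": 0, "tz": 0, "ax": 0, "ay": 0, "az": 0, "jaw": 255},
  {"tx": 0, "ty": 0, "tz": 0, "ax": 0, "ay": 0, "az": 0, "jaw": 255},
  {"tx": 0, "ty": 0, "tz": 0, "ax": 0, "ay": 0, "az": 0, "jaw": 255},
  {"tx": 0, "ty": 0, "tz": 0, "ax": 0, "ay": 0, "az": 0, "jaw": 255},
])

```text
time: 7.75
tool_pos: [0.6028, -0.0566, 0.0202]
tool_rot: [0.003, 0.755, 0.655, 0.002]
contact_force: [-0.4, 0.8, -0.1]
gripper_width: 0.259
```

```bash
python3 -c "
from h import *
f=load('top')
f=grab('side');im=f['color'];cv2.imwrite('pics/s6c.png',cv2.resize(im[170:320,250:450],None,fx=4,fy=4,interpolation=cv2.INTER_CUBIC)[:,:,::-1])
go(.600,-.055,.016,82.4)
c=np.array([.431,-.142]); th=np.radians(82.4); p=c+.019*np.array([np.cos(th),np.sin(th)]); print(p)"
```

```text
t 7.8 pos [ 0.6028 -0.0566  0.0202] yaw 81.9 tilt [ 0.006 -0.001 -1.   ] w 0.261 F [-0.1  0.6  0.3]
tool shift now mm [ 1.2 -3.   4.2] dist 5.0
az -0.5
shift in final axes [ 1.2 -3.   4.2]
turn ax ay az [ 0.36  0.03 -0.5 ]
[ 0.43351287 -0.1231669 ]
```

View pics/s6c.png

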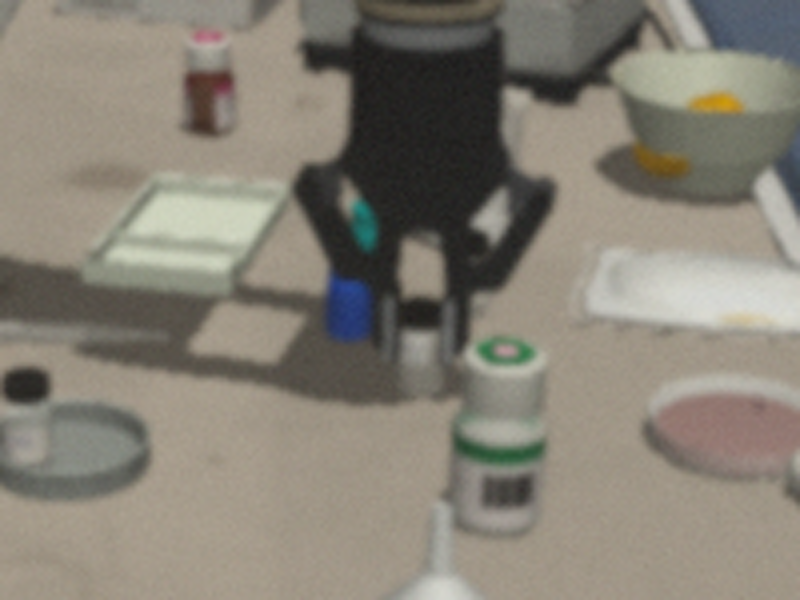

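Vial c is gripped (width 0.26), with its foot at crop (420,395). The blue vial beside it is untouched. Now to the tin.

Emit:
move_arm([
  {"tx": 0, "ty": 0, "tz": -0.025, "ax": 0.36, "ay": 0, "az": 0, "jaw": 255},
  {"tx": 0, "ty": 0, "tz": -0.035, "ax": 0, "ay": 0, "az": 0, "jaw": 255},
  {"tx": 0, "ty": 0, "tz": -0.01, "ax": 0, "ay": 0, "az": 0, "jaw": 255},
])

```text
time: 8.1
tool_pos: [0.6003, -0.0561, 0.0889]
tool_rot: [-0.003, 0.755, 0.655, -0.002]
contact_force: [0.7, 0.0, -0.0]
gripper_width: 0.256
```

```bash
python3 -c "
from h import *
f=grab('side')
plan(.4335,-.1232,.095,82.4,(.5,1,1,1,1,.6,.3))"
```

```text
-8.3 -14.4 -0.6 -0.0
-16.6 -28.8 -1.1 -0.1
-16.6 -28.9 -1.1 -0.1
-16.5 -28.9 -1.1 -0.1
-16.5 -28.9 -1.1 -0.1
-9.9 -17.4 -0.7 -0.1
-4.9 -8.7 -0.3 -0.0
```

Emit:
move_arm([
  {"tx": -0.0085, "ty": -0.0145, "tz": -0.0005, "ax": 0, "ay": 0, "az": 0, "jaw": 255},
  {"tx": -0.0165, "ty": -0.029, "tz": -0.001, "ax": 0, "ay": 0, "az": 0, "jaw": 255},
  {"tx": -0.0165, "ty": -0.029, "tz": -0.001, "ax": 0, "ay": 0, "az": 0, "jaw": 255},
  {"tx": -0.0165, "ty": -0.029, "tz": -0.001, "ax": 0, "ay": 0, "az": 0, "jaw": 255},
  {"tx": -0.0165, "ty": -0.029, "tz": -0.001, "ax": 0, "ay": 0, "az": 0, "jaw": 255},
  {"tx": -0.01, "ty": -0.0175, "tz": -0.0005, "ax": 0, "ay": 0, "az": 0, "jaw": 255},
  {"tx": -0.005, "ty": -0.0085, "tz": 0, "ax": 0, "ay": 0, "az": 0, "jaw": 255},
])

```text
time: 8.85
tool_pos: [0.4245, -0.1226, 0.0867]
tool_rot: [-0.006, 0.754, 0.656, -0.004]
contact_force: [-0.2, 0.3, -0.4]
gripper_width: 0.257
```

```bash
python3 -c "
from h import *
f=grab('side');f=grab('side')
go(.4335,-.1232,.022,82.4)
im=f['color'];cv2.imwrite('pics/s7c.png',cv2.resize(im[200:350,180:380],None,fx=4,fy=4,interpolation=cv2.INTER_CUBIC)[:,:,::-1])
print(proj(f,[[.4335,-.1232,z] for z in (.003,.051)]))"
```

```text
t 8.95 pos [ 0.4252 -0.1225  0.0869] yaw 82.04 tilt [-0.014  0.004 -1.   ] w 0.254 F [-0.   0.4 -0.7]
tool shift now mm [ 0.3  9.2 64.8] dist 65.0
az -0.4
shift in final axes [ 0.4  8.3 64.9]
turn ax ay az [-0.8  -0.12 -0.36]
[[268.84482352 280.31333585]
 [267.88780456 258.23230692]]
```

View pics/s7c.png

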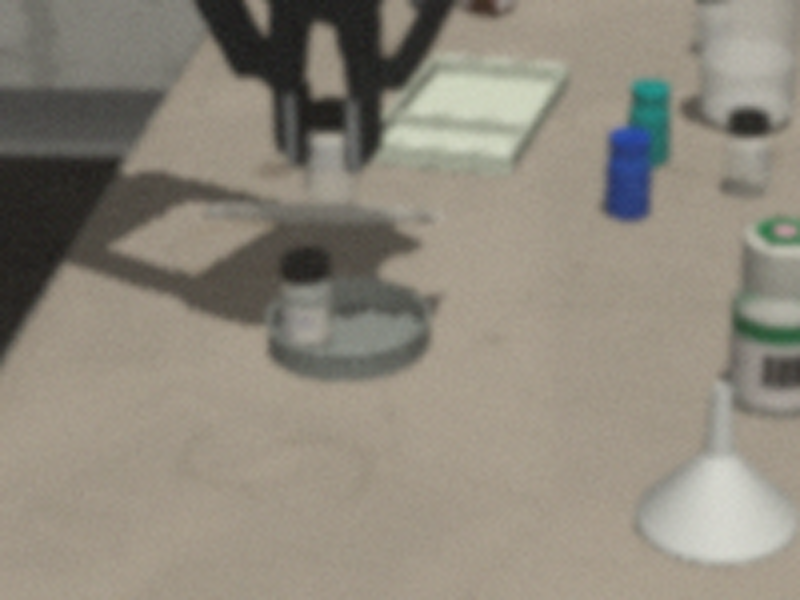

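Emit:
move_arm([
  {"tx": 0.0004, "ty": 0.0085, "tz": 0.01, "ax": -0.8, "ay": 0, "az": -0.4, "jaw": 255},
])

```text
time: 9.05
tool_pos: [0.4351, -0.1237, 0.0778]
tool_rot: [0.001, 0.752, 0.659, 0.002]
contact_force: [0.7, 0.1, 0.0]
gripper_width: 0.256
```

```bash
python3 -c "
from h import *
f=grab('side');f=grab('side');f=grab('side')
go(.4335,-.1232,.022,82.4)"
```

```text
t 9.2 pos [ 0.4337 -0.1227  0.076 ] yaw 82.47 tilt [-0.001  0.003 -1.   ] w 0.261 F [-0.2 -0.8 -0.3]
tool shift now mm [-0.6  0.  54. ] dist 54.0
az 0.1
shift in final axes [-0.5 -0.1 54. ]
turn ax ay az [-0.11 -0.16  0.07]
```

Emit:
move_arm([
  {"tx": -0.0005, "ty": 0, "tz": 0.018, "ax": 0, "ay": 0, "az": 0, "jaw": 255},
  {"tx": 0, "ty": 0, "tz": 0.014, "ax": 0, "ay": 0, "az": 0, "jaw": 255},
])

```text
time: 9.4
tool_pos: [0.4368, -0.1237, 0.0462]
tool_rot: [0.001, 0.752, 0.66, 0.002]
contact_force: [0.2, 0.7, -0.2]
gripper_width: 0.251
```

```bash
python3 -c "
from h import *
f=grab('side');f=grab('side');f=grab('side')
go(.4335,-.1232,.022,82.4)
im=f['color'];cv2.imwrite('pics/s8c.png',cv2.resize(im[230:310,220:320],None,fx=7,fy=7,interpolation=cv2.INTER_CUBIC)[:,:,::-1])"
```

```text
t 9.55 pos [ 0.4362 -0.1235  0.0461] yaw 82.54 tilt [ 0.002  0.002 -1.   ] w 0.254 F [ 0.1 -0.1  0.5]
tool shift now mm [-0.1 -2.7 24.1] dist 24.0
az 0.1
shift in final axes [-0.1 -2.7 24.1]
turn ax ay az [ 0.09 -0.11  0.14]
```

View pics/s8c.png

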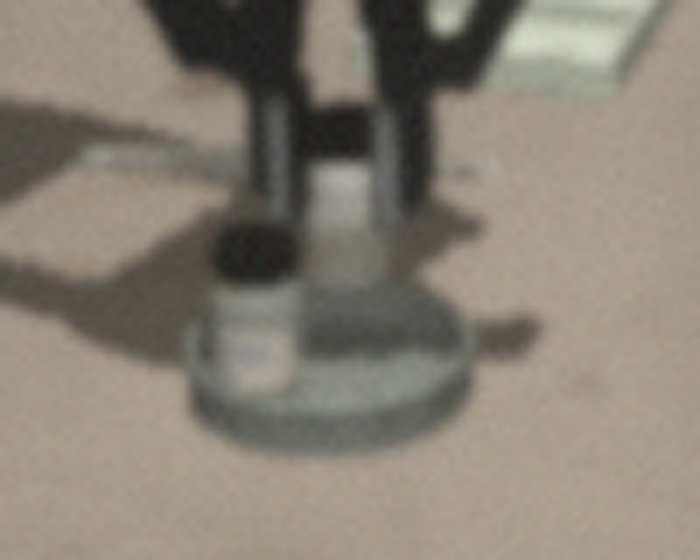

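```bash
python3 -c "
from h import *
f=load('side')
r=lambda X:((proj(f,X)-[220,230])*7).round(0).tolist()
print('vial1 cap centre',r([[.413,-.149,.051],[.413,-.139,.051]]))
for off in (.0155,.0202): print(off,r([[.4362,-.1235,.0461-off+.048],[.4362,-.1135,.0461-off+.048],[.4362,-.1355,.0461-off]]))"
```

```text
vial1 cap centre [[246.0, 236.0], [252.0, 221.0]]
0.0155 [[341.0, 107.0], [346.0, 92.0], [342.0, 284.0]]
0.0202 [[342.0, 122.0], [347.0, 108.0], [342.0, 299.0]]
```

Emit:
move_arm([
  {"tx": 0, "ty": -0.0025, "tz": 0.014, "ax": 0, "ay": 0, "az": 0, "jaw": 255},
])

```text
time: 9.65
tool_pos: [0.4363, -0.1241, 0.0344]
tool_rot: [0.003, 0.751, 0.66, 0.002]
contact_force: [0.6, -0.3, 0.3]
gripper_width: 0.258
```

```bash
python3 -c "
from h import *
f=grab('side');f=grab('side');f=grab('side')
go(.4335,-.1232,.022,82.4)"
```

```text
t 9.8 pos [ 0.4329 -0.1227  0.0312] yaw 82.54 tilt [-0.     0.003 -1.   ] w 0.257 F [-0.4 -1.3 -0.1]
tool shift now mm [-0.5  0.7  9.2] dist 9.0
az 0.1
shift in final axes [-0.4  0.7  9.2]
turn ax ay az [-0.03 -0.14  0.14]
```

Emit:
move_arm([
  {"tx": -0.0004, "ty": 0.0006, "tz": 0.0085, "ax": 0, "ay": 0, "az": 0, "jaw": 255},
])

```text
time: 9.9
tool_pos: [0.4347, -0.1237, 0.0238]
tool_rot: [0.0, 0.752, 0.66, 0.001]
contact_force: [0.1, -1.3, -0.4]
gripper_width: 0.255
```

```bash
python3 -c "
from h import *
f=grab('side');f=grab('side');f=grab('side')
go(.4335,-.1232,.022,82.4)
im=f['color'];cv2.imwrite('pics/s9c.png',cv2.resize(im[230:310,220:320],None,fx=7,fy=7,interpolation=cv2.INTER_CUBIC)[:,:,::-1])
r=lambda X:((proj(f,X)-[220,230])*7).round(0).tolist()
print(r([[.4335,-.1132,.051],[.4335,-.1352,.003]]))"
```

```text
t 10.05 pos [ 0.433  -0.123   0.0221] yaw 82.53 tilt [-0.001  0.003 -1.   ] w 0.261 F [ 0.4 -0.9 -0.2]
tool shift now mm [-0.2  0.6  0.1] dist 1.0
az 0.1
shift in final axes [-0.2  0.6  0.1]
turn ax ay az [-0.1  -0.17  0.13]
[[340.0, 182.0], [336.0, 372.0]]
```

View pics/s9c.png

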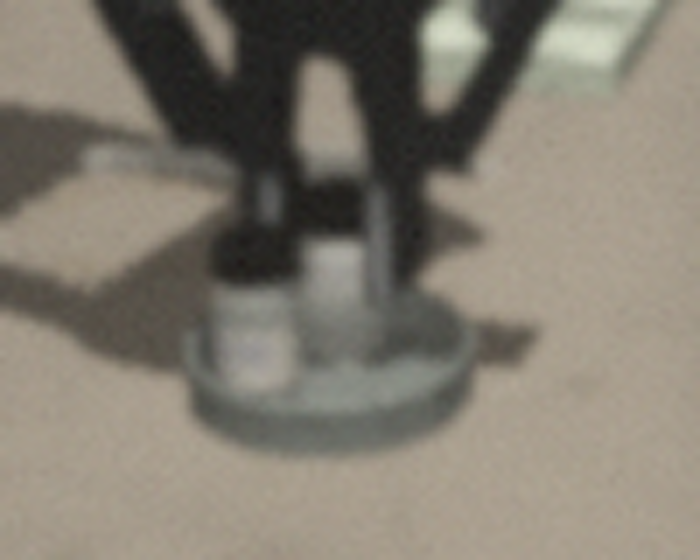

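The foot is about 1 mm above the floor (crop row 367 against an expected 372). I'll lower it 1 mm and release, letting the fingers open during camera calls while the target is held.

Emit:
move_arm([
  {"tx": 0, "ty": 0, "tz": 0.001, "ax": 0, "ay": 0, "az": 0, "jaw": 255},
  {"tx": 0, "ty": 0, "tz": 0, "ax": 0, "ay": 0, "az": 0, "jaw": 140},
])

```text
time: 10.25
tool_pos: [0.4332, -0.1231, 0.0213]
tool_rot: [-0.001, 0.752, 0.66, 0.001]
contact_force: [0.1, 0.2, 0.5]
gripper_width: 0.414
```

```bash
python3 -c "
from h import *
for i in range(4): f=grab('side')
go(.4335,-.1232,.022,82.4)"
```

```text
t 10.45 pos [ 0.4334 -0.1232  0.0215] yaw 82.53 tilt [-0.001  0.003 -1.   ] w 0.45 F [-0.1 -1.4  0.5]
tool shift now mm [-0.   0.1 -0.5] dist 1.0
az 0.1
shift in final axes [-0.   0.1 -0.5]
turn ax ay az [-0.05 -0.15  0.13]
```

Emit:
move_arm([
  {"tx": 0, "ty": 0, "tz": -0.015, "ax": 0, "ay": 0, "az": 0, "jaw": 140},
  {"tx": 0, "ty": 0, "tz": -0.03, "ax": 0, "ay": 0, "az": 0, "jaw": 120},
  {"tx": 0, "ty": 0, "tz": -0.04, "ax": 0, "ay": 0, "az": 0, "jaw": 80},
])

```text
time: 10.75
tool_pos: [0.4287, -0.1212, 0.1023]
tool_rot: [-0.008, 0.752, 0.659, -0.002]
contact_force: [1.4, 0.2, -0.5]
gripper_width: 0.676
```

```bash
python3 -c "
from h import *
f=grab('side');f=grab('side');im=f['color'];cv2.imwrite('pics/s10c.png',cv2.resize(im[200:350,180:380],None,fx=4,fy=4,interpolation=cv2.INTER_CUBIC)[:,:,::-1])
go(.6283,.0481,.11,-37.6)
plan(.6283,.0481,.115,-37.6,(.5,)+(1,)*14+(.6,.3))"
```

```text
t 10.85 pos [ 0.434  -0.1237  0.1092] yaw 82.53 tilt [ 0.001  0.002 -1.   ] w 0.679 F [1.8 0.1 0.6]
tool shift now mm [195.6 170.3  -0.3] dist 259.0
az 120.1
shift in final axes [  49.1 -254.6   -0.8]
turn ax ay az [-1.1000e-01 -1.1000e-01  1.2013e+02]
6.4 5.5 -0.2 3.9
13.4 10.2 -0.4 7.8
14.7 8.3 -0.4 7.8
15.7 6.2 -0.4 7.8
16.4 4.0 -0.4 7.8
16.7 1.7 -0.4 7.8
16.8 -0.5 -0.4 7.8
16.6 -2.8 -0.4 7.8
16.1 -5.1 -0.4 7.8
15.2 -7.2 -0.4 7.8
14.1 -9.2 -0.4 7.8
12.7 -11.0 -0.4 7.8
11.1 -12.6 -0.4 7.8
9.3 -14.0 -0.4 7.8
7.3 -15.2 -0.4 7.8
3.1 -9.6 -0.2 4.7
1.2 -4.9 -0.1 2.3
```

View pics/s10c.png

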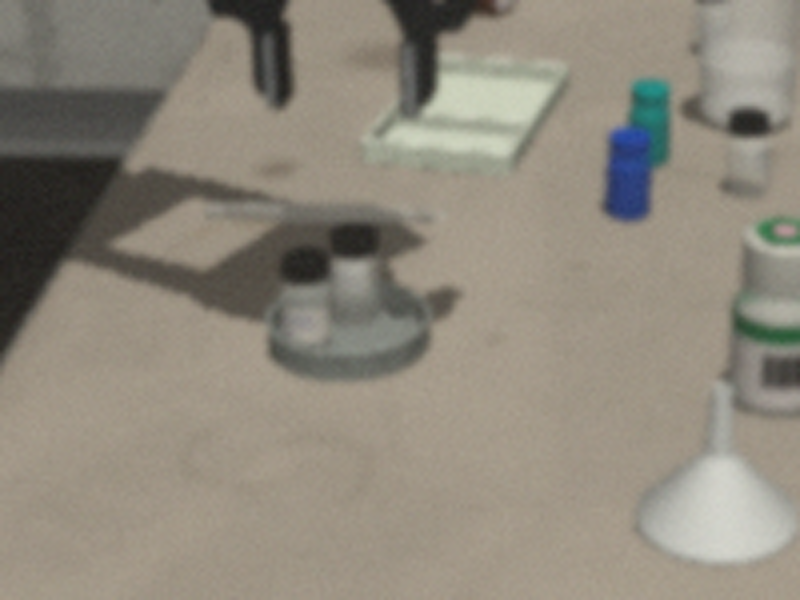

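Both vials stand in the tin. For vial b I'll use yaw 142.4°, the same jaw line with half the turn.

```bash
python3 -c "
from h import *
plan(.6283,.0481,.112,142.4,(.5,)+(1,)*7+(.6,.3))"
```

```text
11.6 10.1 -0.2 -3.6
22.0 21.7 -0.3 -7.1
19.1 24.2 -0.3 -7.1
16.0 26.4 -0.3 -7.1
12.6 28.2 -0.3 -7.1
9.0 29.5 -0.3 -7.1
5.2 30.4 -0.3 -7.1
1.4 30.8 -0.3 -7.1
-1.5 18.5 -0.2 -4.3
-1.4 9.2 -0.1 -2.1
```

Emit:
move_arm([
  {"tx": 0.0115, "ty": 0.01, "tz": 0, "ax": 0, "ay": 0, "az": -3.6, "jaw": 80},
  {"tx": 0.022, "ty": 0.0215, "tz": 0, "ax": 0, "ay": 0, "az": -7, "jaw": 80},
  {"tx": 0.019, "ty": 0.024, "tz": 0, "ax": 0, "ay": 0, "az": -7, "jaw": 80},
  {"tx": 0.016, "ty": 0.0265, "tz": 0, "ax": 0, "ay": 0, "az": -7, "jaw": 80},
  {"tx": 0.0125, "ty": 0.028, "tz": 0, "ax": 0, "ay": 0, "az": -7, "jaw": 80},
  {"tx": 0.009, "ty": 0.0295, "tz": 0, "ax": 0, "ay": 0, "az": -7, "jaw": 80},
  {"tx": 0.005, "ty": 0.0305, "tz": 0, "ax": 0, "ay": 0, "az": -7, "jaw": 80},
  {"tx": 0.0015, "ty": 0.031, "tz": 0, "ax": 0, "ay": 0, "az": -7, "jaw": 80},
  {"tx": -0.0015, "ty": 0.0185, "tz": 0, "ax": 0, "ay": 0, "az": -4, "jaw": 80},
  {"tx": -0.001, "ty": 0.009, "tz": 0, "ax": 0, "ay": 0, "az": -2, "jaw": 80},
])

```text
time: 11.85
tool_pos: [0.6326, 0.0556, 0.1066]
tool_rot: [0.001, 0.314, 0.949, 0.0]
contact_force: [0.3, -0.1, -0.3]
gripper_width: 0.685
```

```bash
python3 -c "
from h import *
f=grab('side');f=grab('side')
go(.6283,.0481,.016,142.4)"
```

```text
t 11.95 pos [0.632  0.0551 0.1066] yaw 143.26 tilt [ 0.002 -0.001 -1.   ] w 0.688 F [-0.  -0.6  0.1]
tool shift now mm [-1.1 -7.9 90.6] dist 91.0
az 0.9
shift in final axes [-1.3 -7.8 90.6]
turn ax ay az [0.03 0.1  0.86]
```

Emit:
move_arm([
  {"tx": -0.0013, "ty": -0.0078, "tz": 0.02, "ax": 0, "ay": 0, "az": 0.8, "jaw": 80},
  {"tx": 0, "ty": 0, "tz": 0.02, "ax": 0, "ay": 0, "az": 0, "jaw": 80},
  {"tx": 0, "ty": 0, "tz": 0.012, "ax": 0, "ay": 0, "az": 0, "jaw": 80},
])

```text
time: 12.25
tool_pos: [0.6287, 0.0459, 0.0556]
tool_rot: [0.003, 0.324, 0.946, 0.0]
contact_force: [-0.4, -0.0, 1.2]
gripper_width: 0.683
```

```bash
python3 -c "
from h import *
f=grab('side');f=grab('side')
go(.6283,.0481,.016,142.4)"
```

```text
t 12.35 pos [0.6276 0.0461 0.0545] yaw 142.19 tilt [ 0.003 -0.002 -1.   ] w 0.685 F [-0.  -0.4 -0.9]
tool shift now mm [ 0.8  2.  38.5] dist 39.0
az -0.2
shift in final axes [ 0.7  2.  38.5]
turn ax ay az [ 0.02  0.18 -0.2 ]
```

Emit:
move_arm([
  {"tx": 0.0007, "ty": 0.002, "tz": 0.02, "ax": 0, "ay": 0.18, "az": 0, "jaw": 80},
  {"tx": 0, "ty": 0, "tz": 0.018, "ax": 0, "ay": 0, "az": 0, "jaw": 80},
])

```text
time: 12.55
tool_pos: [0.6313, 0.0472, 0.0203]
tool_rot: [0.004, 0.325, 0.946, 0.001]
contact_force: [-1.5, -0.3, -0.3]
gripper_width: 0.686
```

```bash
python3 -c "
from h import *
f=grab('side');f=grab('side')
go(.6283,.0481,.016,142.4)"
```

```text
t 12.65 pos [0.6296 0.0472 0.0185] yaw 142.09 tilt [ 0.003 -0.    -1.   ] w 0.686 F [-1.  -0.   0.9]
tool shift now mm [ 1.6 -0.1  2.5] dist 3.0
az -0.3
shift in final axes [ 1.6 -0.1  2.5]
turn ax ay az [ 0.12  0.16 -0.31]
```

Emit:
move_arm([
  {"tx": 0.0014, "ty": 0, "tz": 0.0025, "ax": 0, "ay": 0.15, "az": 0, "jaw": 255},
])

```text
time: 12.75
tool_pos: [0.6294, 0.0478, 0.0174]
tool_rot: [0.001, 0.325, 0.946, 0.001]
contact_force: [0.2, -0.1, 1.0]
gripper_width: 0.534
```

```bash
python3 -c "
from h import *
for i in range(10): f=grab('side')
im=f['color'];cv2.imwrite('pics/s11c.png',cv2.resize(im[170:320,250:450],None,fx=4,fy=4,interpolation=cv2.INTER_CUBIC)[:,:,::-1])
go(.6283,.0481,.016,142.4)"
```

```text
t 13.25 pos [0.6295 0.048  0.0172] yaw 142.09 tilt [ 0.003  0.001 -1.   ] w 0.263 F [-0.7 -0.6  5.4]
tool shift now mm [ 1.  -0.6  1.2] dist 2.0
az -0.3
shift in final axes [ 1.  -0.6  1.2]
turn ax ay az [ 0.18  0.1  -0.31]
```

View pics/s11c.png

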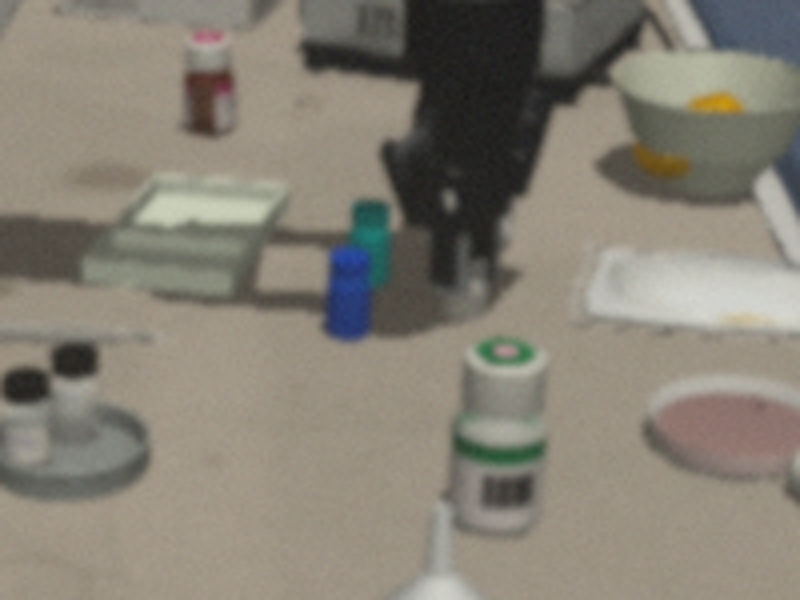

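Vial b is gripped (width 0.263), and the blue and teal vials stand untouched. Next I lift and carry it to the third place.

Emit:
move_arm([
  {"tx": 0, "ty": 0, "tz": -0.025, "ax": 0, "ay": 0, "az": 0, "jaw": 255},
  {"tx": 0, "ty": 0, "tz": -0.035, "ax": 0, "ay": 0, "az": 0, "jaw": 255},
  {"tx": 0, "ty": 0, "tz": -0.02, "ax": 0, "ay": 0, "az": 0, "jaw": 255},
])

```text
time: 13.55
tool_pos: [0.6249, 0.0481, 0.0933]
tool_rot: [-0.004, 0.325, 0.946, -0.0]
contact_force: [0.6, -0.0, 0.2]
gripper_width: 0.263
```

```bash
python3 -c "
from h import *
f=grab('top','t12.png')
plan(.4465,-.154,.1,142.4,(.5,1,1,1,1,1,1,.6,.3))
cv2.imwrite('pics/t12c.png',cv2.resize(f['color'][180:320,200:480],None,fx=2.8,fy=2.8,interpolation=cv2.INTER_CUBIC)[:,:,::-1])
for X in ([.413,-.149],[.4334,-.1232]): print(proj(f,[X+[.051]]))"
```

```text
1.2 -18.3 -0.2 -0.0
2.4 -36.5 -0.5 -0.0
2.5 -36.5 -0.5 -0.0
2.5 -36.5 -0.5 -0.0
2.5 -36.5 -0.5 -0.0
2.5 -36.5 -0.5 -0.0
2.6 -36.5 -0.5 -0.0
1.6 -21.9 -0.3 -0.0
0.8 -10.9 -0.1 -0.0
[[383.63586497 296.53062305]]
[[372.67748964 287.80595784]]
```

View pics/t12c.png

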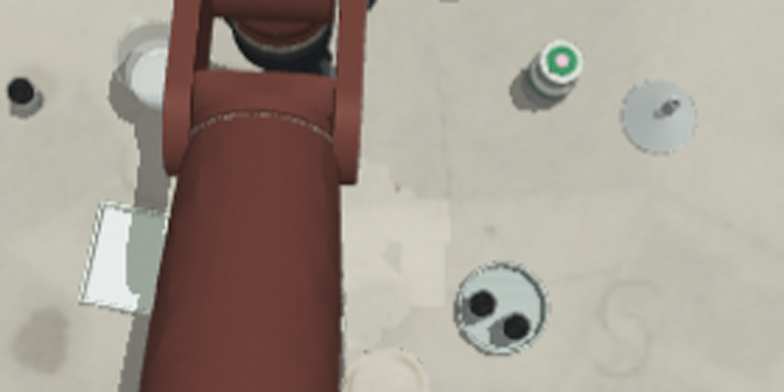

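The top view shows the two vials at pixels (384,297) and (372,288), where expected. The free third place is at the upper right of the tin.

Emit:
move_arm([
  {"tx": 0.001, "ty": -0.018, "tz": -0.003, "ax": 0, "ay": 0, "az": 0, "jaw": 255},
  {"tx": 0.0025, "ty": -0.0365, "tz": -0.003, "ax": 0, "ay": 0, "az": 0, "jaw": 255},
  {"tx": 0.0025, "ty": -0.0365, "tz": -0.001, "ax": 0, "ay": 0, "az": 0, "jaw": 255},
  {"tx": 0.0025, "ty": -0.0365, "tz": -0.001, "ax": 0, "ay": 0, "az": 0, "jaw": 255},
  {"tx": 0.0025, "ty": -0.0365, "tz": -0.001, "ax": 0, "ay": 0, "az": 0, "jaw": 255},
  {"tx": 0.0025, "ty": -0.0365, "tz": 0, "ax": 0, "ay": 0, "az": 0, "jaw": 255},
  {"tx": 0.0025, "ty": -0.034, "tz": 0, "ax": 0, "ay": 0, "az": 0, "jaw": 255},
  {"tx": 0.0015, "ty": -0.02, "tz": 0, "ax": 0, "ay": 0, "az": 0, "jaw": 255},
  {"tx": 0.001, "ty": -0.009, "tz": 0, "ax": 0, "ay": 0, "az": 0, "jaw": 255},
])

```text
time: 14.5
tool_pos: [0.4417, -0.1522, 0.0981]
tool_rot: [-0.005, 0.323, 0.946, 0.001]
contact_force: [0.1, 1.0, -0.5]
gripper_width: 0.263
```

```bash
python3 -c "
from h import *
f=grab('side');f=grab('side')
go(.4465,-.154,.0202,142.4)"
```

```text
t 14.6 pos [ 0.4423 -0.1517  0.0983] yaw 142.34 tilt [-0.009  0.005 -1.   ] w 0.259 F [-0.1  0.1  0.1]
tool shift now mm [-5.5  0.8 78. ] dist 78.0
az -0.1
shift in final axes [-4.7  0.7 78.1]
turn ax ay az [-0.05 -0.57 -0.06]
```

Emit:
move_arm([
  {"tx": -0.005, "ty": 0.0007, "tz": 0.01, "ax": 0, "ay": -0.57, "az": 0, "jaw": 255},
  {"tx": 0, "ty": 0, "tz": 0.015, "ax": 0, "ay": 0, "az": 0, "jaw": 255},
])

```text
time: 14.8
tool_pos: [0.4496, -0.1541, 0.0747]
tool_rot: [0.003, 0.323, 0.947, -0.0]
contact_force: [-0.1, 0.3, -0.2]
gripper_width: 0.257
```

```bash
python3 -c "
from h import *
f=grab('side');f=grab('side')
go(.4465,-.154,.0202,142.4)"
```

```text
t 14.9 pos [ 0.4473 -0.1528  0.0721] yaw 142.4 tilt [-0.001  0.001 -1.   ] w 0.257 F [-0.6  0.  -0.7]
tool shift now mm [-0.2 -1.5 51.9] dist 52.0
az 0.0
shift in final axes [-0.1 -1.5 51.9]
turn ax ay az [-0.   -0.07  0.  ]
```

Emit:
move_arm([
  {"tx": 0, "ty": -0.0015, "tz": 0.015, "ax": 0, "ay": 0, "az": 0, "jaw": 255},
])

```text
time: 15.0
tool_pos: [0.4487, -0.1541, 0.059]
tool_rot: [0.002, 0.322, 0.947, 0.0]
contact_force: [1.1, -0.8, 0.3]
gripper_width: 0.263
```

```bash
python3 -c "
from h import *
f=grab('side');f=grab('side');f=grab('side')
go(.4465,-.154,.0202,142.4)"
```

```text
t 15.15 pos [ 0.446  -0.153   0.0564] yaw 142.45 tilt [-0.003  0.002 -1.   ] w 0.26 F [ 0.2 -0.  -0.1]
tool shift now mm [-1.2 -0.5 36.2] dist 36.0
az 0.1
shift in final axes [-1.  -0.5 36.2]
turn ax ay az [-0.01 -0.21  0.05]
```

Emit:
move_arm([
  {"tx": -0.001, "ty": -0.0005, "tz": 0.018, "ax": 0, "ay": -0.2, "az": 0, "jaw": 255},
])

```text
time: 15.25
tool_pos: [0.4494, -0.1549, 0.0416]
tool_rot: [0.003, 0.322, 0.947, -0.001]
contact_force: [0.5, -0.7, 0.5]
gripper_width: 0.256
```

```bash
python3 -c "
from h import *
f=grab('side');f=grab('side');f=grab('side')
go(.4465,-.154,.0202,142.4)
im=f['color'];cv2.imwrite('pics/s13c.png',cv2.resize(im[230:310,220:320],None,fx=7,fy=7,interpolation=cv2.INTER_CUBIC)[:,:,::-1])"
```

```text
t 15.4 pos [ 0.4461 -0.1534  0.0383] yaw 142.47 tilt [-0.002  0.001 -1.   ] w 0.264 F [-0.9  0.1  0.1]
tool shift now mm [-0.7 -0.2 18.1] dist 18.0
az 0.1
shift in final axes [-0.7 -0.2 18.1]
turn ax ay az [-0.02 -0.1   0.07]
```

View pics/s13c.png

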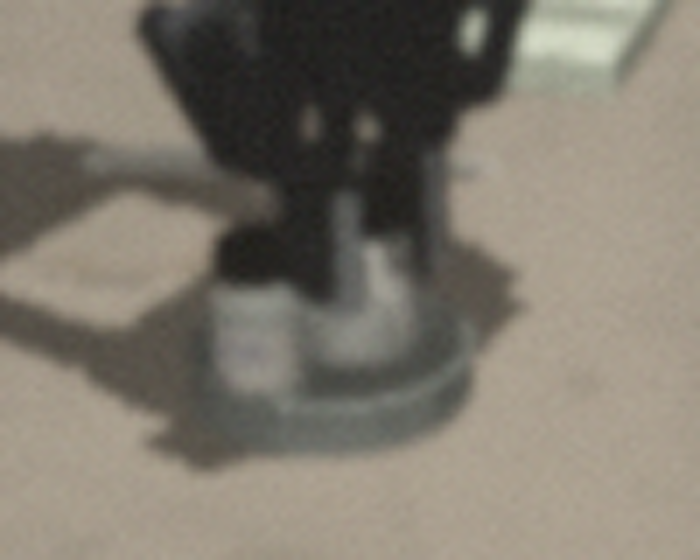

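The third vial hangs in the tin's right part at crop (365,340), and the first vial has not moved. Lowering it.

Emit:
move_arm([
  {"tx": -0.0007, "ty": 0, "tz": 0.012, "ax": 0, "ay": -0.1, "az": 0, "jaw": 255},
])

```text
time: 15.5
tool_pos: [0.4488, -0.1548, 0.0286]
tool_rot: [0.003, 0.322, 0.947, -0.001]
contact_force: [0.7, 0.1, -0.1]
gripper_width: 0.258
```

```bash
python3 -c "
from h import *
f=grab('side');f=grab('side');f=grab('side')
go(.4465,-.154,.0202,142.4)"
```

```text
t 15.65 pos [ 0.4463 -0.1536  0.0259] yaw 142.48 tilt [-0.001  0.    -1.   ] w 0.261 F [ 0.1 -0.3 -0.6]
tool shift now mm [-0.4 -0.2  5.7] dist 6.0
az 0.1
shift in final axes [-0.4 -0.2  5.7]
turn ax ay az [-0.03 -0.07  0.08]
```

Emit:
move_arm([
  {"tx": -0.0003, "ty": 0, "tz": 0.0055, "ax": 0, "ay": 0, "az": 0, "jaw": 255},
])

```text
time: 15.75
tool_pos: [0.4474, -0.1542, 0.0213]
tool_rot: [0.0, 0.322, 0.947, -0.0]
contact_force: [0.2, -0.2, 0.1]
gripper_width: 0.261
```

```bash
python3 -c "
from h import *
f=grab('side');f=grab('side');f=grab('side')
go(.4465,-.154,.0202,142.4)"
```

```text
t 15.9 pos [ 0.4465 -0.1538  0.0204] yaw 142.47 tilt [-0.001  0.    -1.   ] w 0.261 F [-0.4 -0.2 -0.7]
tool shift now mm [-0.1 -0.2  0.2] dist 0.0
az 0.1
shift in final axes [-0.1 -0.2  0.2]
turn ax ay az [-0.04 -0.08  0.07]
```

Emit:
move_arm([
  {"tx": 0, "ty": 0, "tz": 0, "ax": 0, "ay": 0, "az": 0, "jaw": 140},
])

```text
time: 16.0
tool_pos: [0.4465, -0.1538, 0.0204]
tool_rot: [-0.001, 0.322, 0.947, -0.0]
contact_force: [1.3, -0.7, -0.6]
gripper_width: 0.419
```

```bash
python3 -c "
from h import *
for i in range(5): f=grab('side')
go(.4465,-.154,.0202,142.4)
im=f['color'];cv2.imwrite('pics/s14c.png',cv2.resize(im[230:310,220:320],None,fx=7,fy=7,interpolation=cv2.INTER_CUBIC)[:,:,::-1])"
```

```text
t 16.25 pos [ 0.4465 -0.1539  0.0205] yaw 142.47 tilt [-0.001  0.    -1.   ] w 0.449 F [-0.2 -0.1 -0.5]
tool shift now mm [-0.  -0.1  0.3] dist 0.0
az 0.1
shift in final axes [-0.  -0.1  0.3]
turn ax ay az [-0.03 -0.07  0.07]
```

View pics/s14c.png

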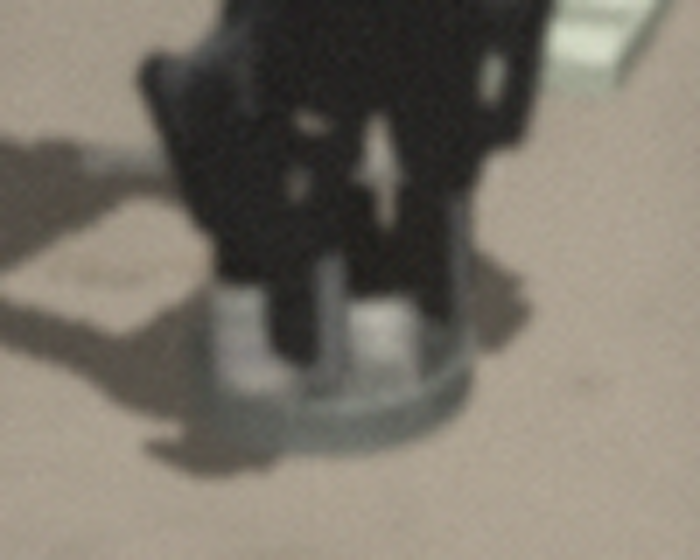

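Released and standing. I'll lift gently straight up.

Emit:
move_arm([
  {"tx": 0, "ty": 0, "tz": -0.008, "ax": 0, "ay": 0, "az": 0, "jaw": 140},
  {"tx": 0, "ty": 0, "tz": -0.01, "ax": 0, "ay": 0, "az": 0, "jaw": 140},
  {"tx": 0, "ty": 0, "tz": -0.012, "ax": 0, "ay": 0, "az": 0, "jaw": 140},
])

```text
time: 16.55
tool_pos: [0.4452, -0.1531, 0.0509]
tool_rot: [-0.003, 0.322, 0.947, 0.0]
contact_force: [-0.0, 0.2, -0.0]
gripper_width: 0.447
```

Emit:
move_arm([
  {"tx": 0, "ty": 0, "tz": -0.02, "ax": 0, "ay": 0, "az": 0, "jaw": 120},
  {"tx": 0, "ty": 0, "tz": -0.03, "ax": 0, "ay": 0, "az": 0, "jaw": 80},
  {"tx": 0, "ty": 0, "tz": -0.02, "ax": 0, "ay": 0, "az": 0, "jaw": 80},
])

```text
time: 16.85
tool_pos: [0.445, -0.153, 0.1252]
tool_rot: [-0.003, 0.322, 0.947, 0.0]
contact_force: [0.1, 0.3, -0.7]
gripper_width: 0.685
```

```bash
python3 -c "
from h import *
f=grab('side');f=grab('side');im=f['color'];cv2.imwrite('pics/s15c.png',cv2.resize(im[200:350,180:380],None,fx=4,fy=4,interpolation=cv2.INTER_CUBIC)[:,:,::-1])
go(.6124,.2764,.12,90)
plan(.6124,.2764,.13,90,(.5,)+(1,)*10+(.6,.3))"
```

```text
t 16.95 pos [ 0.4467 -0.1539  0.1269] yaw 142.47 tilt [-0.001 -0.    -1.   ] w 0.688 F [ 1.2 -0.2  1.1]
tool shift now mm [130.7 442.1   6.7] dist 461.0
az 52.5
shift in final axes [430.3 165.7   6.9]
turn ax ay az [-3.000e-02 -1.000e-02  5.247e+01]
5.7 19.4 -0.1 2.3
13.0 38.3 -0.3 4.6
16.0 37.1 -0.3 4.6
19.0 35.7 -0.3 4.6
21.8 34.1 -0.3 4.6
24.4 32.2 -0.3 4.6
26.9 30.2 -0.3 4.6
29.3 27.9 -0.3 4.6
31.4 25.5 -0.3 4.6
33.4 22.9 -0.3 4.6
35.1 20.1 -0.3 4.6
22.0 10.3 -0.2 2.8
11.2 4.6 -0.1 1.4
```

View pics/s15c.png

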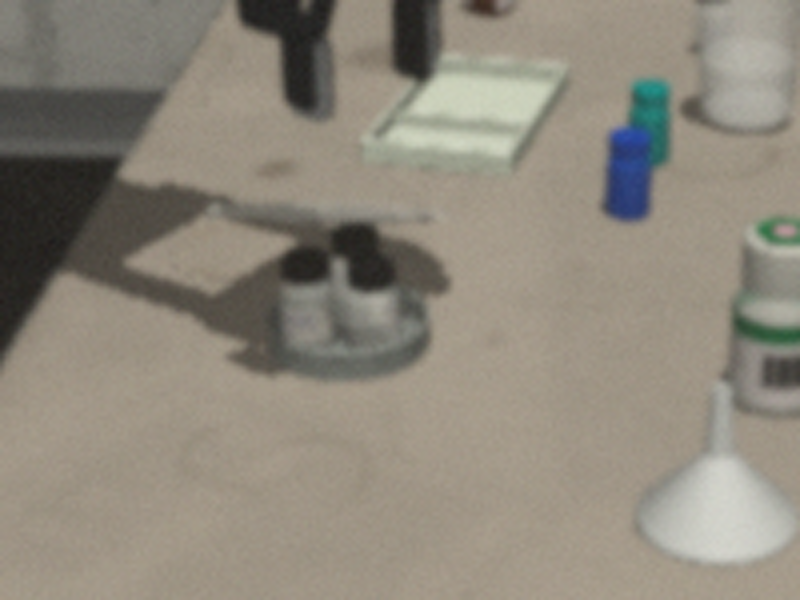

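Three vials stand in a triangle in the tin. Vial a is next, at px (208,213), on the far side of the beaker. I keep the jaw along x to stay clear of the beaker.

Emit:
move_arm([
  {"tx": 0.0055, "ty": 0.0195, "tz": -0.001, "ax": 0, "ay": 0, "az": 2.3, "jaw": 80},
  {"tx": 0.013, "ty": 0.038, "tz": -0.001, "ax": 0, "ay": 0, "az": 4.6, "jaw": 80},
  {"tx": 0.016, "ty": 0.037, "tz": 0, "ax": 0, "ay": 0, "az": 4.6, "jaw": 80},
  {"tx": 0.019, "ty": 0.0355, "tz": 0, "ax": 0, "ay": 0, "az": 4.6, "jaw": 80},
  {"tx": 0.022, "ty": 0.034, "tz": 0, "ax": 0, "ay": 0, "az": 4.6, "jaw": 80},
  {"tx": 0.0245, "ty": 0.032, "tz": 0, "ax": 0, "ay": 0, "az": 4.6, "jaw": 80},
  {"tx": 0.027, "ty": 0.03, "tz": 0, "ax": 0, "ay": 0, "az": 4.6, "jaw": 80},
  {"tx": 0.029, "ty": 0.028, "tz": 0, "ax": 0, "ay": 0, "az": 4.6, "jaw": 80},
  {"tx": 0.0315, "ty": 0.0255, "tz": 0, "ax": 0, "ay": 0, "az": 4.6, "jaw": 80},
  {"tx": 0.0335, "ty": 0.023, "tz": 0, "ax": 0, "ay": 0, "az": 4.6, "jaw": 80},
  {"tx": 0.032, "ty": 0.018, "tz": 0, "ax": 0, "ay": 0, "az": 4.6, "jaw": 80},
  {"tx": 0.02, "ty": 0.009, "tz": 0, "ax": 0, "ay": 0, "az": 2.8, "jaw": 80},
])

```text
time: 18.15
tool_pos: [0.6147, 0.2697, 0.1248]
tool_rot: [0.0, 0.714, 0.7, -0.002]
contact_force: [0.2, -0.7, 0.6]
gripper_width: 0.692
```

```bash
python3 -c "
from h import *
f=grab('side');f=grab('side')
go(.6124,.2764,.016,90)"
```

```text
t 18.25 pos [0.6146 0.2698 0.1246] yaw 89.06 tilt [-0.003 -0.004 -1.   ] w 0.689 F [ 1.4 -0.7 -0.6]
tool shift now mm [  7.   -2.  108.6] dist 109.0
az -0.9
shift in final axes [  6.6  -2.2 108.6]
turn ax ay az [-0.17  0.22 -0.94]
```

Emit:
move_arm([
  {"tx": 0.0066, "ty": -0.002, "tz": 0.02, "ax": -0.17, "ay": 0.2, "az": -0.9, "jaw": 80},
  {"tx": 0, "ty": 0, "tz": 0.025, "ax": 0, "ay": 0, "az": 0, "jaw": 80},
  {"tx": 0, "ty": 0, "tz": 0.018, "ax": 0, "ay": 0, "az": 0, "jaw": 80},
])

```text
time: 18.55
tool_pos: [0.6143, 0.2763, 0.0628]
tool_rot: [0.002, 0.706, 0.708, 0.002]
contact_force: [-0.5, 0.1, -0.3]
gripper_width: 0.685
```

```bash
python3 -c "
from h import *
f=grab('side');f=grab('side')
go(.6124,.2764,.016,90)"
```

```text
t 18.65 pos [0.6123 0.2755 0.0604] yaw 90.1 tilt [-0.    -0.001 -1.   ] w 0.686 F [-0.1 -1.2 -0.1]
tool shift now mm [ 0.9  0.1 44.4] dist 44.0
az 0.1
shift in final axes [ 0.9  0.1 44.4]
turn ax ay az [-0.01  0.08  0.1 ]
```

Emit:
move_arm([
  {"tx": 0.0009, "ty": 0, "tz": 0.022, "ax": 0, "ay": 0, "az": 0, "jaw": 80},
  {"tx": 0, "ty": 0, "tz": 0.019, "ax": 0, "ay": 0, "az": 0, "jaw": 80},
])

```text
time: 18.85
tool_pos: [0.6153, 0.2762, 0.023]
tool_rot: [0.002, 0.707, 0.707, 0.003]
contact_force: [0.2, 0.0, -0.4]
gripper_width: 0.689
```

```bash
python3 -c "
from h import *
f=grab('side');f=grab('side')
go(.6124,.2764,.016,90)"
```

```text
t 18.95 pos [0.6139 0.2757 0.0212] yaw 90.05 tilt [ 0.003 -0.001 -1.   ] w 0.688 F [-0.4 -0.6  0.9]
tool shift now mm [ 0.7 -1.6  5.2] dist 6.0
az 0.0
shift in final axes [ 0.7 -1.5  5.2]
turn ax ay az [0.16 0.03 0.05]
```

Emit:
move_arm([
  {"tx": 0.0007, "ty": -0.0015, "tz": 0.005, "ax": 0.16, "ay": 0, "az": 0, "jaw": 80},
])

```text
time: 19.05
tool_pos: [0.6138, 0.2764, 0.0182]
tool_rot: [0.001, 0.707, 0.707, 0.001]
contact_force: [0.5, -0.5, 1.0]
gripper_width: 0.69
```

```bash
python3 -c "
from h import *
f=grab('side');f=grab('side')
go(.6124,.2764,.016,90)
im=f['color'];cv2.imwrite('pics/s16c.png',cv2.resize(im[130:280,280:480],None,fx=4,fy=4,interpolation=cv2.INTER_CUBIC)[:,:,::-1])"
```

```text
t 19.15 pos [0.6125 0.2762 0.0167] yaw 90.04 tilt [ 0.    -0.001 -1.   ] w 0.689 F [-0.7 -0.1 -0.8]
tool shift now mm [ 0.2 -0.1  0.7] dist 1.0
az 0.0
shift in final axes [ 0.2 -0.1  0.7]
turn ax ay az [0.   0.03 0.04]
```

View pics/s16c.png

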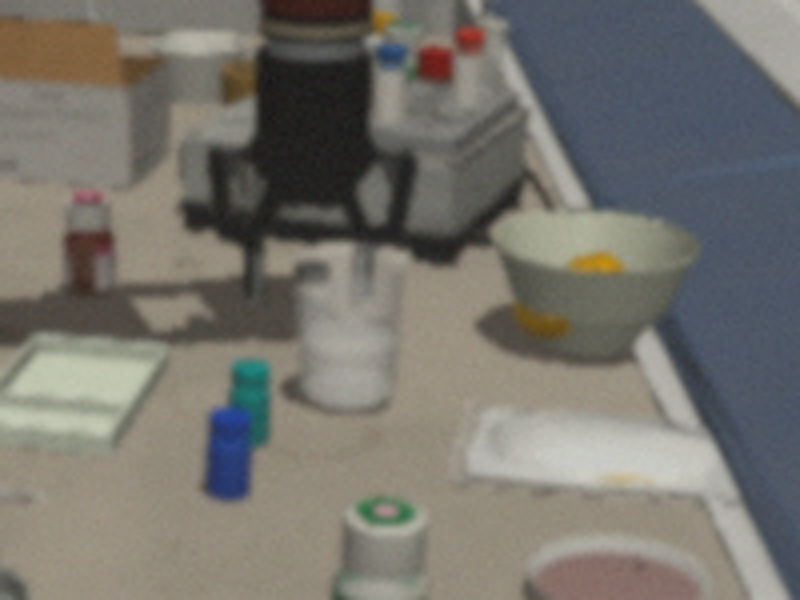

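The vial's cap at crop (310,270) lies midway between the fingers at 255 and 362. Closing.

Emit:
move_arm([
  {"tx": 0, "ty": 0, "tz": 0, "ax": 0, "ay": 0, "az": 0, "jaw": 255},
])

```text
time: 19.25
tool_pos: [0.613, 0.2763, 0.0177]
tool_rot: [0.0, 0.707, 0.707, 0.0]
contact_force: [0.0, -0.7, 0.4]
gripper_width: 0.531
```

```bash
python3 -c "
from h import *
for i in range(9): f=grab('side')
go(.6124,.2764,.016,90)"
```

```text
t 19.7 pos [0.6133 0.2766 0.018 ] yaw 90.04 tilt [ 0.002  0.    -1.   ] w 0.255 F [-0.3  0.1  5.4]
tool shift now mm [-0.2 -0.9  2. ] dist 2.0
az 0.0
shift in final axes [-0.2 -0.9  2. ]
turn ax ay az [ 0.11 -0.01  0.04]
```

Emit:
move_arm([
  {"tx": 0, "ty": 0, "tz": -0.025, "ax": 0, "ay": 0, "az": 0, "jaw": 255},
  {"tx": 0, "ty": 0, "tz": -0.04, "ax": 0, "ay": 0, "az": 0, "jaw": 255},
  {"tx": 0, "ty": 0, "tz": -0.04, "ax": 0, "ay": 0, "az": 0, "jaw": 255},
  {"tx": 0, "ty": 0, "tz": -0.02, "ax": 0, "ay": 0, "az": 0, "jaw": 255},
])

```text
time: 20.1
tool_pos: [0.6084, 0.2749, 0.1385]
tool_rot: [-0.003, 0.707, 0.707, -0.006]
contact_force: [-0.5, 0.0, 0.3]
gripper_width: 0.254
```

```bash
python3 -c "
from h import *
f=grab('side');im=f['color'];cv2.imwrite('pics/s17c.png',cv2.resize(im[130:280,280:480],None,fx=4,fy=4,interpolation=cv2.INTER_CUBIC)[:,:,::-1])
go(.4545,.0967,.13,90)
plan(.4545,.0967,.13,79.4,(.5,)+(1,)*5+(.6,.3))"
```

```text
t 20.15 pos [0.6098 0.2754 0.1415] yaw 90.05 tilt [-0.009 -0.004 -1.   ] w 0.252 F [0.8 0.4 2. ]
tool shift now mm [-178.5 -155.4   13.5] dist 237.0
az 0.1
shift in final axes [-178.7 -155.3   11.5]
turn ax ay az [-0.49  0.22  0.05]
-13.9 -12.1 0.9 0.8
-28.2 -23.9 1.8 1.7
-28.9 -23.1 1.8 1.7
-29.6 -22.2 1.8 1.7
-30.2 -21.3 1.8 1.7
-30.8 -20.5 1.8 1.7
-18.8 -11.7 1.1 1.0
-9.5 -5.7 0.5 0.5
```

View pics/s17c.png

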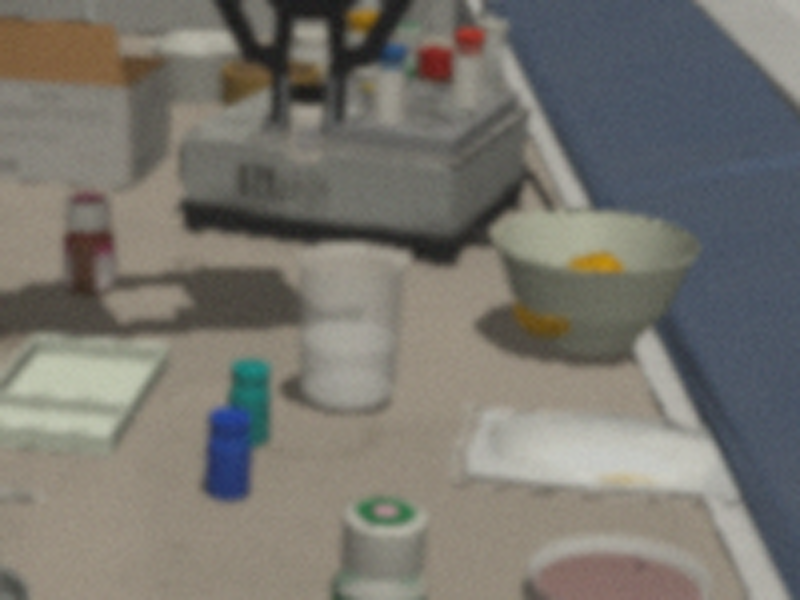

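Vial a is held clear of the bench and the beaker is undisturbed. Off to the small bay.

Emit:
move_arm([
  {"tx": -0.014, "ty": -0.012, "tz": 0.001, "ax": -0.4, "ay": 0.2, "az": 1, "jaw": 255},
  {"tx": -0.028, "ty": -0.024, "tz": 0.002, "ax": 0, "ay": 0, "az": 1.7, "jaw": 255},
  {"tx": -0.029, "ty": -0.023, "tz": 0.002, "ax": 0, "ay": 0, "az": 1.7, "jaw": 255},
  {"tx": -0.0295, "ty": -0.022, "tz": 0.002, "ax": 0, "ay": 0, "az": 1.7, "jaw": 255},
  {"tx": -0.03, "ty": -0.0215, "tz": 0.002, "ax": 0, "ay": 0, "az": 1.7, "jaw": 255},
  {"tx": -0.03, "ty": -0.0205, "tz": 0.002, "ax": 0, "ay": 0, "az": 1.7, "jaw": 255},
  {"tx": -0.018, "ty": -0.0105, "tz": 0.002, "ax": 0, "ay": 0, "az": 1, "jaw": 255},
  {"tx": -0.0085, "ty": -0.004, "tz": 0.001, "ax": 0, "ay": 0, "az": 0.5, "jaw": 255},
])

```text
time: 20.95
tool_pos: [0.4477, 0.095, 0.1181]
tool_rot: [-0.002, 0.773, 0.634, -0.004]
contact_force: [-0.5, 0.1, -1.1]
gripper_width: 0.256
```

```bash
python3 -c "
from h import *
f=grab('side');f=grab('side')
go(.4545,.0967,.021,79.4)"
```

```text
t 21.05 pos [0.4485 0.0955 0.1185] yaw 78.79 tilt [-0.009 -0.001 -1.   ] w 0.252 F [ 1.   0.1 -0.6]
tool shift now mm [ 2.7  6.4 97.4] dist 98.0
az -0.6
shift in final axes [ 2.3  5.6 97.5]
turn ax ay az [-0.48  0.17 -0.61]
```

Emit:
move_arm([
  {"tx": 0.0025, "ty": 0.006, "tz": 0.015, "ax": -0.48, "ay": 0.17, "az": -0.6, "jaw": 255},
  {"tx": 0, "ty": 0, "tz": 0.02, "ax": 0, "ay": 0, "az": 0, "jaw": 255},
  {"tx": 0, "ty": 0, "tz": 0.015, "ax": 0, "ay": 0, "az": 0, "jaw": 255},
])

```text
time: 21.35
tool_pos: [0.4601, 0.0986, 0.0703]
tool_rot: [0.002, 0.769, 0.639, 0.004]
contact_force: [-0.1, -0.5, 0.4]
gripper_width: 0.255
```

```bash
python3 -c "
from h import *
f=grab('side');f=grab('side')
go(.4545,.0967,.021,79.4)"
```

```text
t 21.45 pos [0.4583 0.0985 0.0688] yaw 79.5 tilt [ 0.005  0.001 -1.   ] w 0.25 F [ 0.3 -0.5 -0.1]
tool shift now mm [-2.5 -3.6 47.8] dist 48.0
az 0.1
shift in final axes [-2.5 -3.4 47.8]
turn ax ay az [ 0.24 -0.12  0.1 ]
```

Emit:
move_arm([
  {"tx": -0.0025, "ty": -0.0034, "tz": 0.018, "ax": 0.24, "ay": -0.1, "az": 0, "jaw": 255},
  {"tx": 0, "ty": 0, "tz": 0.016, "ax": 0, "ay": 0, "az": 0, "jaw": 255},
])

```text
time: 21.65
tool_pos: [0.4586, 0.098, 0.0374]
tool_rot: [0.002, 0.768, 0.64, 0.003]
contact_force: [0.1, 0.3, 0.1]
gripper_width: 0.254
```

```bash
python3 -c "
from h import *
f=grab('side');f=grab('side');f=grab('side')
go(.4545,.0967,.021,79.4)
im=f['color'];cv2.imwrite('pics/s18c.png',cv2.resize(im[180:280,230:350],None,fx=6,fy=6,interpolation=cv2.INTER_CUBIC)[:,:,::-1])"
```

```text
t 21.8 pos [0.4581 0.0979 0.0374] yaw 79.59 tilt [ 0.005  0.001 -1.   ] w 0.251 F [-0.5 -0.   0.9]
tool shift now mm [-1.8 -3.4 16.4] dist 17.0
az 0.2
shift in final axes [-1.8 -3.3 16.4]
turn ax ay az [ 0.27 -0.11  0.19]
```

View pics/s18c.png

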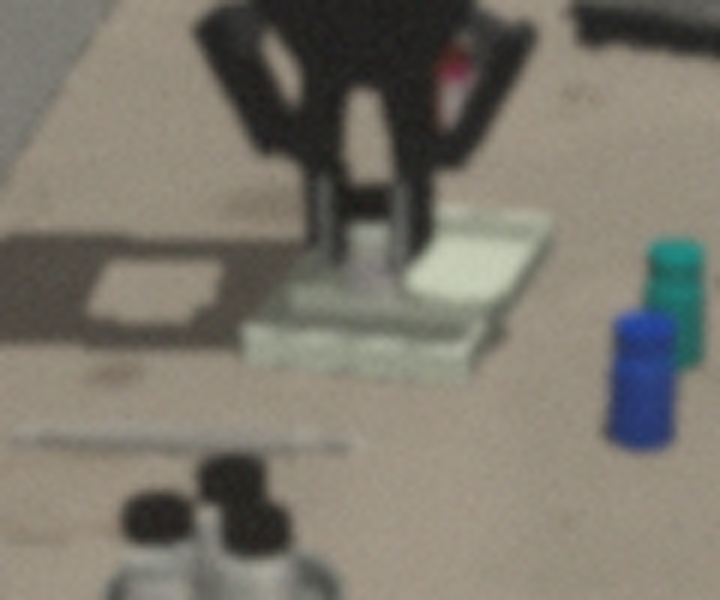

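```bash
python3 -c "
from h import *
f=load('side')
r=lambda X:((proj(f,X)-[230,180])*6).round(0).tolist()
a=np.radians(-10.6);c,s=np.cos(a),np.sin(a)
o=np.array([.4545,.0967])-np.array([c*0-s*-.047,s*0+c*-.047]); print('tray origin',o, 'large',o+np.array([-s*.027,c*.027]))
T=lambda x,y,z:[o[0]+c*x-s*y,o[1]+s*x+c*y,z]
print('tray outer',r([T(-.045,-.075,.015),T(.045,-.075,.015),T(.045,.075,.015),T(-.045,.075,.015)]))
print('divider',r([T(-.042,-.0195,.012),T(.042,-.0195,.012)]))
print('foot on floor',r([[.4545,.0967,.003],[.4545,.0847,.003]]),'foot now',r([[.458,.0979,.0195],[.458,.0859,.0195]]))"
```

```text
tray origin [0.46314571 0.14289796] large [0.4681124  0.16943722]
tray outer [[231.0, 332.0], [456.0, 353.0], [546.0, 219.0], [343.0, 202.0]]
divider [[283.0, 288.0], [484.0, 307.0]]
foot on floor [[364.0, 344.0], [361.0, 356.0]] foot now [[372.0, 304.0], [369.0, 316.0]]
```

```bash
python3 -c "
from h import *
f=load('side');im=f['color']
c=cv2.resize(im[200:250,260:325],None,fx=11,fy=11,interpolation=cv2.INTER_CUBIC).astype(float)
c=np.clip(c*1.8,0,255).astype(np.uint8);cv2.imwrite('pics/s19.png',c[:,:,::-1])
im=cv2.imread('pics/side0.png');c=cv2.resize(im[200:250,260:325],None,fx=11,fy=11,interpolation=cv2.INTER_CUBIC);
a=np.radians(-10.6);cc,s=np.cos(a),np.sin(a);o=np.array([.46315,.1429])
T=lambda x,y,z:[o[0]+cc*x-s*y,o[1]+s*x+cc*y,z]
P=(proj(f,[T(-.045,-.075,.015),T(.045,-.075,.015),T(.045,.075,.015),T(-.045,.075,.015),T(-.042,-.0195,.012),T(.042,-.0195,.012)])-[260,200]+.5)*11
for p in P: cv2.circle(c,tuple(int(v) for v in p),4,(0,0,255),-1)
cv2.imwrite('pics/s20.png',c)"
```

```text
(no output)
```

View pics/s19.png

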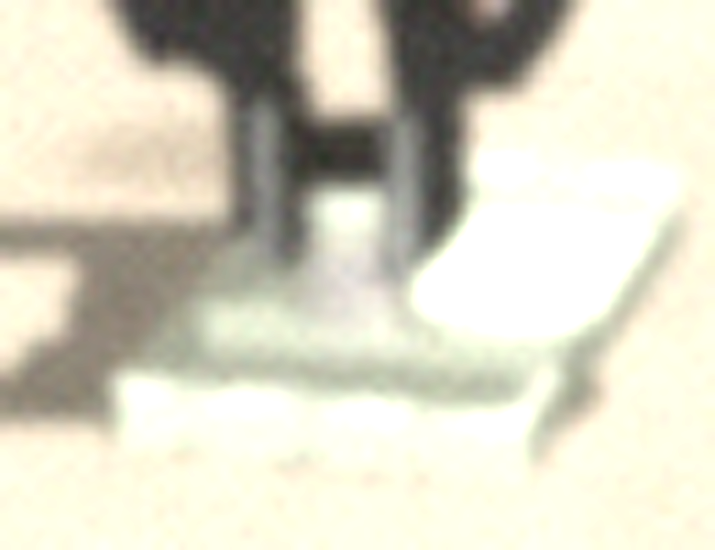

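View pics/s20.png

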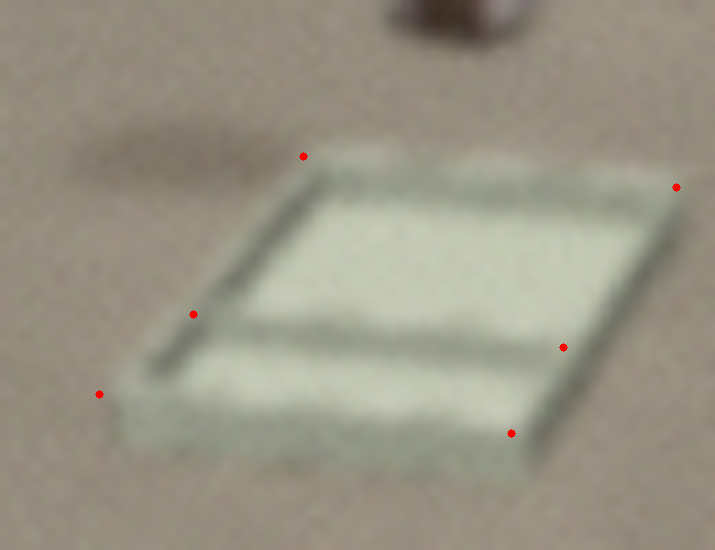

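The foot is at about (291,231), against a predicted (291.5,232.7). The tray overlay agrees within a few mm, well inside the bay's 13 mm margins. I'll lower in small steps.

Emit:
move_arm([
  {"tx": -0.001, "ty": -0.0033, "tz": 0.011, "ax": 0.27, "ay": -0.1, "az": 0, "jaw": 255},
])

```text
time: 21.9
tool_pos: [0.4574, 0.0979, 0.0288]
tool_rot: [0.002, 0.768, 0.64, 0.002]
contact_force: [1.1, 0.6, -0.3]
gripper_width: 0.251
```

```bash
python3 -c "
from h import *
f=grab('side');f=grab('side');f=grab('side')
go(.4555,.0967,.021,79.4)"
```

```text
t 22.05 pos [0.4544 0.0976 0.0261] yaw 79.6 tilt [-0.001  0.    -1.   ] w 0.251 F [ 0.2  0.3 -0.4]
tool shift now mm [-0.7  1.3  5.1] dist 5.0
az 0.2
shift in final axes [-0.7  1.3  5.1]
turn ax ay az [-0.05  0.    0.2 ]
```

Emit:
move_arm([
  {"tx": 0, "ty": 0, "tz": 0.005, "ax": 0, "ay": 0, "az": 0, "jaw": 255},
])

```text
time: 22.15
tool_pos: [0.4553, 0.0977, 0.022]
tool_rot: [0.0, 0.768, 0.64, 0.001]
contact_force: [0.6, -0.1, -0.4]
gripper_width: 0.253
```

```bash
python3 -c "
from h import *
f=grab('side');f=grab('side');f=grab('side')
go(.4555,.0967,.021,79.4)
im=f['color']
c=cv2.resize(im[200:250,260:325],None,fx=11,fy=11,interpolation=cv2.INTER_CUBIC).astype(float)
c=np.clip(c*1.8,0,255).astype(np.uint8);cv2.imwrite('pics/s21.png',c[:,:,::-1])
print((proj(f,[[.4545,.0847,.003],[.4545,.107,.051]])-[260,200]+.5)*11)"
```

```text
t 22.3 pos [0.4544 0.0976 0.0212] yaw 79.61 tilt [-0.001  0.    -1.   ] w 0.254 F [ 0.6 -0.1 -0.7]
tool shift now mm [-0.7  1.2  0.2] dist 1.0
az 0.2
shift in final axes [-0.7  1.2  0.2]
turn ax ay az [-0.05  0.    0.21]
[[336.7659607  438.02589572]
 [342.60109699 189.59013217]]
```

View pics/s21.png

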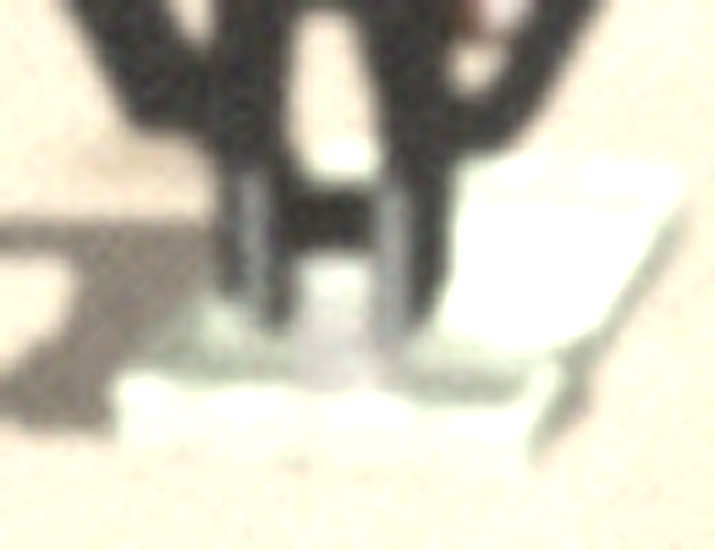

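Emit:
move_arm([
  {"tx": 0, "ty": 0, "tz": 0.001, "ax": 0, "ay": 0, "az": 0, "jaw": 255},
])

```text
time: 22.4
tool_pos: [0.4546, 0.0976, 0.0209]
tool_rot: [-0.0, 0.768, 0.64, -0.0]
contact_force: [-4.7, 0.3, 10.2]
gripper_width: 0.249
```

```bash
python3 -c "
from h import *
f=grab('side');f=grab('side');f=grab('side')
go(.4555,.0967,.021,79.4)"
```

```text
t 22.55 pos [0.4547 0.0976 0.021 ] yaw 79.6 tilt [-0.001  0.    -1.   ] w 0.25 F [-3.7  0.2  5.2]
tool shift now mm [-0.7  1.  -0. ] dist 1.0
az 0.2
shift in final axes [-0.7  1.  -0. ]
turn ax ay az [-0.05 -0.    0.2 ]
```

Emit:
move_arm([
  {"tx": 0, "ty": 0, "tz": 0, "ax": 0, "ay": 0, "az": 0, "jaw": 120},
])

```text
time: 22.65
tool_pos: [0.4548, 0.0976, 0.0211]
tool_rot: [-0.0, 0.768, 0.64, -0.0]
contact_force: [-1.2, -0.2, 0.3]
gripper_width: 0.406
```

```bash
python3 -c "
from h import *
for i in range(5): f=grab('side')
go(.4555,.0967,.021,79.4)"
```

```text
t 22.9 pos [0.4546 0.0976 0.0208] yaw 79.6 tilt [-0.001  0.    -1.   ] w 0.531 F [-0.1 -0.3 -0.2]
tool shift now mm [-0.7  1.1 -0.2] dist 1.0
az 0.2
shift in final axes [-0.7  1.1 -0.2]
turn ax ay az [-0.06  0.01  0.2 ]
```

Emit:
move_arm([
  {"tx": 0, "ty": 0, "tz": -0.01, "ax": 0, "ay": 0, "az": 0, "jaw": 120},
  {"tx": 0, "ty": 0, "tz": -0.015, "ax": 0, "ay": 0, "az": 0, "jaw": 120},
  {"tx": 0, "ty": 0, "tz": -0.03, "ax": 0, "ay": 0, "az": 0, "jaw": 60},
  {"tx": 0, "ty": 0, "tz": -0.04, "ax": 0, "ay": 0, "az": 0, "jaw": 20},
  {"tx": 0, "ty": 0, "tz": -0.02, "ax": 0, "ay": 0, "az": 0, "jaw": 20},
])

```text
time: 23.4
tool_pos: [0.4512, 0.0973, 0.1372]
tool_rot: [-0.003, 0.768, 0.64, -0.004]
contact_force: [0.5, -1.1, 1.1]
gripper_width: 0.921
```

```bash
python3 -c "
from h import *
f=grab('side');f=grab('side')
im=f['color'];cv2.imwrite('pics/s22c.png',cv2.resize(im[180:330,230:430],None,fx=4,fy=4,interpolation=cv2.INTER_CUBIC)[:,:,::-1])
go(.6358,-.1858,.13,90)"
```

```text
t 23.5 pos [0.4524 0.0974 0.1377] yaw 79.59 tilt [-0.007 -0.    -1.   ] w 0.922 F [0.1 0.1 0.5]
tool shift now mm [-245.4  231.6    6.4] dist 337.0
az -10.4
shift in final axes [-283.2  183.4    7.7]
turn ax ay az [ -0.42   0.05 -10.41]
```

View pics/s22c.png

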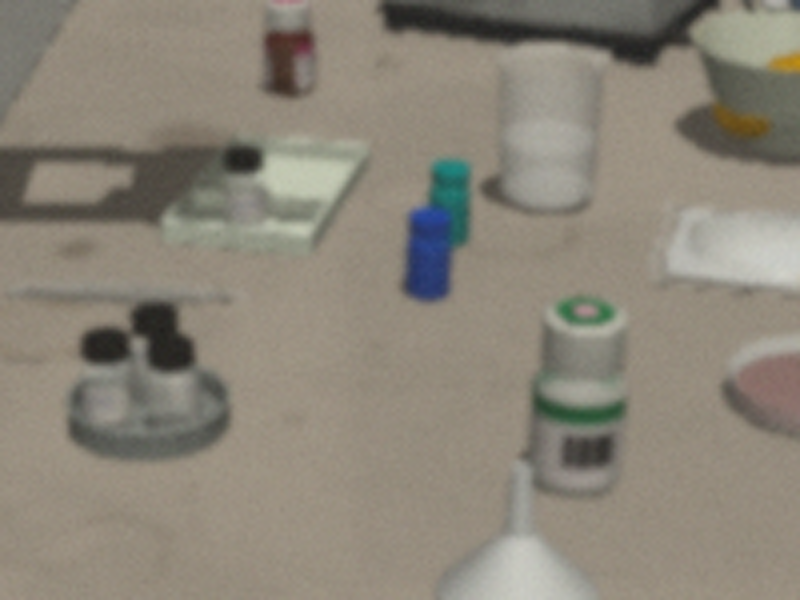

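The vial stands upright in the small bay at crop (243,185), and the contact force confirmed the floor. Now I'll triangulate the tall bottle.

```bash
python3 -c "
from h import *
f=load('side');t=grab('top'); 
im=f['color'].astype(int); hsv=cv2.cvtColor(f['color'],cv2.COLOR_RGB2HSV)
m=((hsv[:,:,1]>90)&(hsv[:,:,0]>50)&(hsv[:,:,0]<95)); q=np.argwhere(m[250:268,365:390])+[250,365]; us=(q.min(0)+q.max(0))[::-1]/2; print('side',us,len(q))
hsv=cv2.cvtColor(t['color'],cv2.COLOR_RGB2HSV); m=((hsv[:,:,1]>90)&(hsv[:,:,0]>50)&(hsv[:,:,0]<95)); q=np.argwhere(m[190:220,385:415])+[190,385]; ut=(q.min(0)+q.max(0))[::-1]/2; print('top',ut,len(q))
o1,d1=ray(f,*us);o2,d2=ray(t,*ut); A=np.stack([d1,-d2],1); k=np.linalg.lstsq(A,o2-o1,rcond=None)[0]; p1=o1+k[0]*d1;p2=o2+k[1]*d2; print((p1+p2)/2,np.linalg.norm(p1-p2)); print(onz(t,*ut,.086))
# body bottom edges in side
cv2.imwrite('pics/s23.png',cv2.resize(f['color'][245:310,340:410],None,fx=8,fy=8,interpolation=cv2.INTER_CUBIC)[:,:,::-1])
print(((proj(f,[[.634,-.185,0],[.634,-.185,.086],[.634,-.2065,0]])-[340,245]+.5)*8).round())"
```

```text
side [376.  257.5] 14
top [400.5 201.5] 55
[ 0.63563576 -0.18690356  0.08705362] 0.0012847686943526504
[ 0.63524064 -0.18709499  0.086     ]
[[264. 444.]
 [281. 105.]
 [268. 491.]]
```

View pics/s23.png

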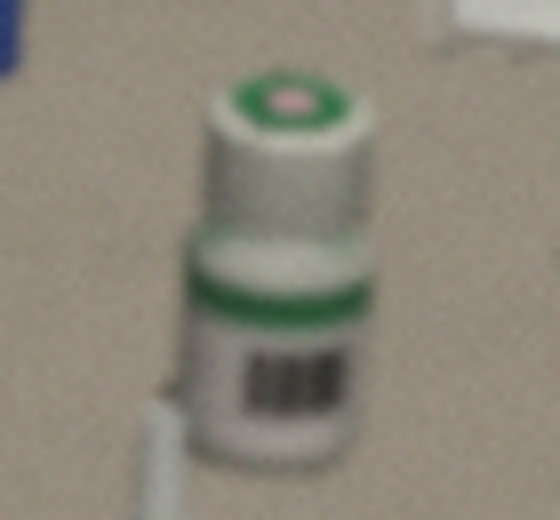

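Triangulation gives the cap at (0.6355, -0.187, 0.087) with a 1.3 mm ray gap, so the height of 86 mm is confirmed. I'll approach with the jaws along x.

```bash
python3 -c "
from h import *
plan(.6355,-.187,.145,90,(.5,)+(1,)*8+(.6,.3))"
```

```text
-13.1 12.4 -0.5 -0.6
-26.4 24.5 -1.0 -1.1
-26.9 24.0 -1.0 -1.1
-27.4 23.5 -1.0 -1.1
-27.8 22.9 -1.0 -1.1
-28.3 22.4 -1.0 -1.1
-28.7 21.9 -1.0 -1.1
-29.1 21.3 -1.0 -1.1
-29.5 20.7 -1.0 -1.1
-17.9 12.1 -0.6 -0.7
-9.0 5.9 -0.3 -0.3
```

Emit:
move_arm([
  {"tx": -0.013, "ty": 0.0125, "tz": -0.001, "ax": -0.4, "ay": 0, "az": -0.6, "jaw": 0},
  {"tx": -0.0265, "ty": 0.0245, "tz": -0.001, "ax": 0, "ay": 0, "az": -1.1, "jaw": 0},
  {"tx": -0.027, "ty": 0.024, "tz": -0.001, "ax": 0, "ay": 0, "az": -1.1, "jaw": 0},
  {"tx": -0.0275, "ty": 0.0235, "tz": -0.001, "ax": 0, "ay": 0, "az": -1.1, "jaw": 0},
  {"tx": -0.028, "ty": 0.023, "tz": -0.001, "ax": 0, "ay": 0, "az": -1.1, "jaw": 0},
  {"tx": -0.0285, "ty": 0.0225, "tz": -0.001, "ax": 0, "ay": 0, "az": -1.1, "jaw": 0},
  {"tx": -0.0285, "ty": 0.022, "tz": -0.001, "ax": 0, "ay": 0, "az": -1.1, "jaw": 0},
  {"tx": -0.029, "ty": 0.0215, "tz": -0.001, "ax": 0, "ay": 0, "az": -1.1, "jaw": 0},
  {"tx": -0.028, "ty": 0.0195, "tz": -0.001, "ax": 0, "ay": 0, "az": -1.1, "jaw": 0},
  {"tx": -0.017, "ty": 0.011, "tz": 0, "ax": 0, "ay": 0, "az": -0.7, "jaw": 0},
  {"tx": -0.008, "ty": 0.005, "tz": 0, "ax": 0, "ay": 0, "az": -0.3, "jaw": 0},
])

```text
time: 24.65
tool_pos: [0.6282, -0.19, 0.1179]
tool_rot: [-0.016, 0.703, 0.711, -0.01]
contact_force: [0.1, 0.3, -1.1]
gripper_width: 0.998
```

```bash
python3 -c "
from h import *
f=grab('side');f=grab('side')
go(.6355,-.187,.025,90)"
```

```text
t 24.75 pos [ 0.6278 -0.1892  0.1181] yaw 90.61 tilt [-0.037  0.008 -0.999] w 0.997 F [-0.3  0.5 -0.4]
tool shift now mm [ 1.3 11.1 92.8] dist 93.0
az 0.6
shift in final axes [ 2.2  7.7 93.1]
turn ax ay az [-2.11 -0.49  0.62]
```

Emit:
move_arm([
  {"tx": 0.002, "ty": 0.0085, "tz": -0.003, "ax": -2.1, "ay": -0.5, "az": 0.6, "jaw": 0},
])

```text
time: 24.85
tool_pos: [0.6355, -0.1865, 0.1193]
tool_rot: [-0.001, 0.707, 0.707, -0.0]
contact_force: [-0.4, 0.2, -0.2]
gripper_width: 1.002
```

```bash
python3 -c "
from h import *
f=grab('side');f=grab('side');f=grab('side')
go(.6355,-.187,.025,90)
im=f['color'];cv2.imwrite('pics/s24.png',cv2.resize(im[180:330,290:490],None,fx=4,fy=4,interpolation=cv2.INTER_CUBIC)[:,:,::-1])"
```

```text
t 25.0 pos [ 0.6356 -0.1859  0.1204] yaw 90.09 tilt [-0.002  0.001 -1.   ] w 1.0 F [0.3 0.2 0.4]
tool shift now mm [-1.2  0.1 95.4] dist 95.0
az 0.1
shift in final axes [-1.1 -0.1 95.4]
turn ax ay az [-0.09 -0.04  0.09]
```

View pics/s24.png

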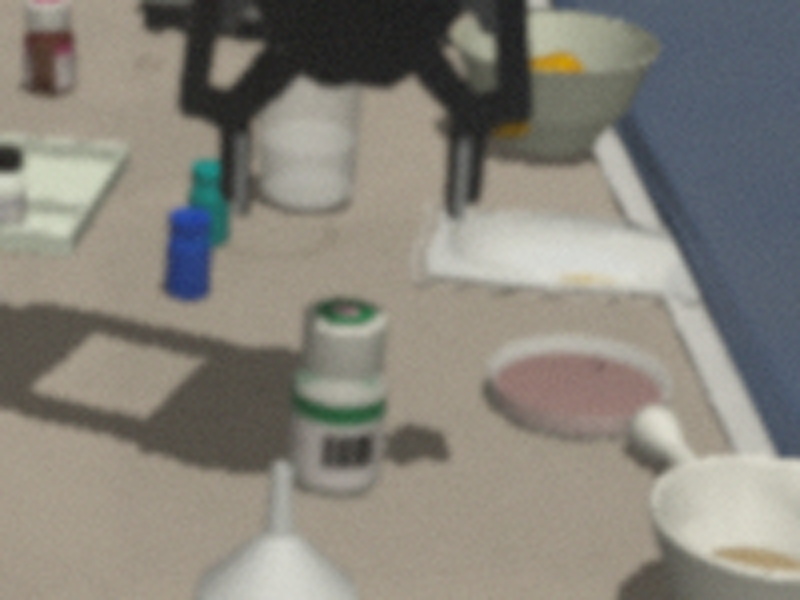

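The fingers at crop x 237 and 460 centre on the bottle cap at 347. Descending.

Emit:
move_arm([
  {"tx": -0.001, "ty": 0, "tz": 0.015, "ax": 0, "ay": 0, "az": 0, "jaw": 0},
  {"tx": 0, "ty": 0, "tz": 0.018, "ax": 0, "ay": 0, "az": 0, "jaw": 0},
  {"tx": 0, "ty": 0, "tz": 0.015, "ax": 0, "ay": 0, "az": 0, "jaw": 0},
])

```text
time: 25.3
tool_pos: [0.6359, -0.1857, 0.0717]
tool_rot: [0.001, 0.706, 0.708, 0.0]
contact_force: [-0.1, 0.1, -0.7]
gripper_width: 0.997
```

```bash
python3 -c "
from h import *
f=grab('side');f=grab('side')
go(.6355,-.187,.025,90)"
```

```text
t 25.4 pos [ 0.6338 -0.185   0.0689] yaw 90.2 tilt [-0.005  0.002 -1.   ] w 1.001 F [-0.5  0.   0.2]
tool shift now mm [-2.1  1.9 43.9] dist 44.0
az 0.2
shift in final axes [-2.   1.7 43.9]
turn ax ay az [-0.26 -0.09  0.2 ]
```

Emit:
move_arm([
  {"tx": -0.002, "ty": 0.0017, "tz": 0.02, "ax": -0.26, "ay": 0, "az": 0, "jaw": 0},
  {"tx": 0, "ty": 0, "tz": 0.018, "ax": 0, "ay": 0, "az": 0, "jaw": 0},
])

```text
time: 25.6
tool_pos: [0.6372, -0.1876, 0.0318]
tool_rot: [0.001, 0.706, 0.708, 0.001]
contact_force: [0.0, 0.8, -0.6]
gripper_width: 1.002
```

```bash
python3 -c "
from h import *
f=grab('side');f=grab('side')
go(.6355,-.187,.025,90)"
```

```text
t 25.7 pos [ 0.6355 -0.1868  0.0297] yaw 90.21 tilt [-0.001  0.002 -1.   ] w 1.0 F [-0.1 -0.2 -0.4]
tool shift now mm [-0.2 -0.   4.7] dist 5.0
az 0.2
shift in final axes [-0.2 -0.   4.7]
turn ax ay az [-0.03 -0.11  0.21]
```

Emit:
move_arm([
  {"tx": 0, "ty": 0, "tz": 0.0035, "ax": 0, "ay": 0, "az": 0, "jaw": 255},
])

```text
time: 25.8
tool_pos: [0.6363, -0.1871, 0.0269]
tool_rot: [-0.0, 0.706, 0.708, 0.001]
contact_force: [0.2, -0.6, 0.7]
gripper_width: 0.857
```

```bash
python3 -c "
from h import *
for i in range(10): f=grab('side')
go(.6355,-.187,.025,90)
im=f['color'];cv2.imwrite('pics/s25.png',cv2.resize(im[180:330,290:490],None,fx=4,fy=4,interpolation=cv2.INTER_CUBIC)[:,:,::-1])"
```

```text
t 26.3 pos [ 0.6363 -0.1871  0.0274] yaw 90.21 tilt [ 0.001  0.001 -1.   ] w 0.475 F [0.6 0.2 3.9]
tool shift now mm [ 0.1 -0.9  2.4] dist 3.0
az 0.2
shift in final axes [ 0.1 -0.8  2.4]
turn ax ay az [ 0.08 -0.07  0.21]
```

View pics/s25.png

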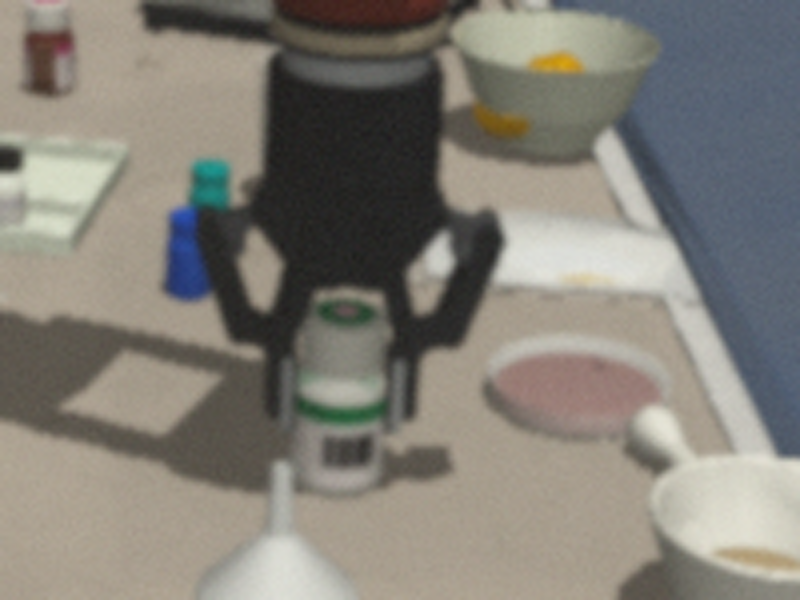

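Bottle gripped (width 0.475, about 43 mm) by its body below the cap. Lifting.

Emit:
move_arm([
  {"tx": 0, "ty": 0, "tz": -0.015, "ax": 0, "ay": 0, "az": 0, "jaw": 255},
  {"tx": 0, "ty": 0, "tz": -0.03, "ax": 0, "ay": 0, "az": 0, "jaw": 255},
  {"tx": 0, "ty": 0, "tz": -0.035, "ax": 0, "ay": 0, "az": 0, "jaw": 255},
  {"tx": 0, "ty": 0, "tz": -0.025, "ax": 0, "ay": 0, "az": 0, "jaw": 255},
  {"tx": 0, "ty": 0, "tz": -0.01, "ax": 0, "ay": 0, "az": 0, "jaw": 255},
])

```text
time: 26.8
tool_pos: [0.633, -0.186, 0.1445]
tool_rot: [-0.004, 0.706, 0.708, -0.001]
contact_force: [0.3, -0.6, -1.1]
gripper_width: 0.475
```

```bash
python3 -c "
from h import *
f=grab('side');f=grab('side')
go(.470,.170,.14,79.4)
plan(.470,.170,.15,79.4,(.5,)+(1,)*8+(.7,.4,.2))"
```

```text
t 26.9 pos [ 0.6331 -0.186   0.1436] yaw 90.21 tilt [-0.007  0.005 -1.   ] w 0.48 F [ 1.3 -0.3 -0.6]
tool shift now mm [ 356.6 -161.7    6.4] dist 392.0
az 10.8
shift in final axes [ 319.9 -225.8    3.6]
turn ax ay az [-0.43 -0.22 10.81]
18.2 -8.3 -0.3 0.6
36.2 -16.9 -0.7 1.1
35.9 -17.6 -0.7 1.1
35.6 -18.2 -0.7 1.1
35.2 -18.9 -0.7 1.1
34.8 -19.6 -0.7 1.1
34.4 -20.3 -0.7 1.1
34.0 -20.9 -0.7 1.1
33.6 -21.6 -0.7 1.1
23.2 -15.6 -0.5 0.8
13.2 -9.1 -0.3 0.4
6.5 -4.6 -0.1 0.2
```

Emit:
move_arm([
  {"tx": 0.018, "ty": -0.0085, "tz": -0.002, "ax": -0.4, "ay": -0.2, "az": 0.6, "jaw": 255},
  {"tx": 0.036, "ty": -0.017, "tz": -0.002, "ax": 0, "ay": 0, "az": 1.1, "jaw": 255},
  {"tx": 0.036, "ty": -0.0175, "tz": -0.002, "ax": 0, "ay": 0, "az": 1.1, "jaw": 255},
  {"tx": 0.0355, "ty": -0.018, "tz": -0.002, "ax": 0, "ay": 0, "az": 1.1, "jaw": 255},
  {"tx": 0.035, "ty": -0.019, "tz": -0.002, "ax": 0, "ay": 0, "az": 1.1, "jaw": 255},
  {"tx": 0.035, "ty": -0.0195, "tz": -0.001, "ax": 0, "ay": 0, "az": 1.1, "jaw": 255},
  {"tx": 0.0345, "ty": -0.0205, "tz": -0.001, "ax": 0, "ay": 0, "az": 1.1, "jaw": 255},
  {"tx": 0.034, "ty": -0.021, "tz": -0.001, "ax": 0, "ay": 0, "az": 1.1, "jaw": 255},
  {"tx": 0.0325, "ty": -0.0205, "tz": 0, "ax": 0, "ay": 0, "az": 1.1, "jaw": 255},
  {"tx": 0.022, "ty": -0.015, "tz": 0, "ax": 0, "ay": 0, "az": 0.8, "jaw": 255},
  {"tx": 0.012, "ty": -0.0085, "tz": 0, "ax": 0, "ay": 0, "az": 0.4, "jaw": 255},
  {"tx": 0.005, "ty": -0.004, "tz": 0, "ax": 0, "ay": 0, "az": 0.2, "jaw": 255},
])

```text
time: 28.1
tool_pos: [0.4531, 0.1767, 0.1355]
tool_rot: [-0.013, 0.773, 0.634, -0.013]
contact_force: [-0.5, -0.5, -0.6]
gripper_width: 0.475
```

```bash
python3 -c "
from h import *
f=grab('side');f=grab('side')
go(.470,.170,.0304,79.4)
im=f['color'];cv2.imwrite('pics/s26.png',cv2.resize(im[150:300,220:420],None,fx=4,fy=4,interpolation=cv2.INTER_CUBIC)[:,:,::-1])"
```

```text
t 28.2 pos [0.4536 0.176  0.1357] yaw 78.69 tilt [-0.037  0.003 -0.999] w 0.478 F [ 0.5 -0.2 -0.1]
tool shift now mm [ -2.1  21.1 104.6] dist 107.0
az -0.7
shift in final axes [ -2.8  17.2 105.3]
turn ax ay az [-2.11  0.25 -0.72]
```

View pics/s26.png

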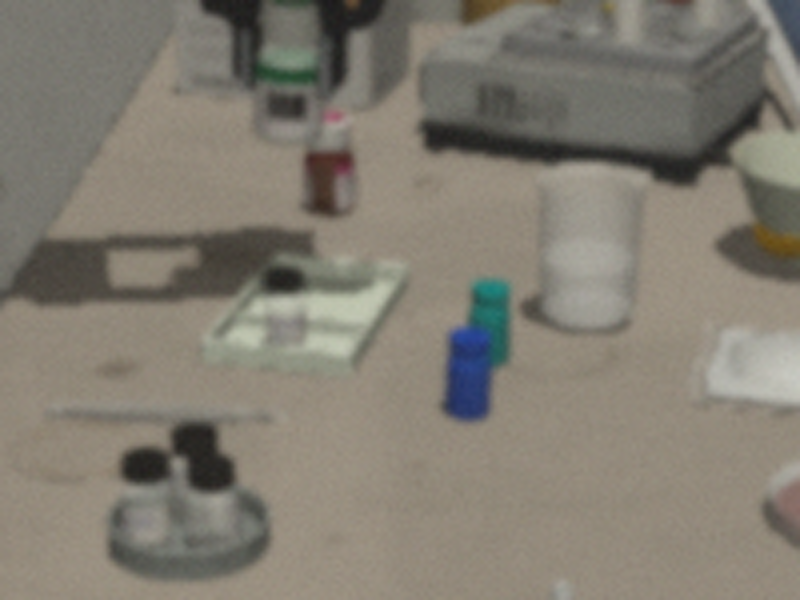

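The bottle is held over the tray, tilted 2° by the motion. I'll correct that, then lower.

Emit:
move_arm([
  {"tx": -0.0025, "ty": 0.018, "tz": 0.005, "ax": -2.1, "ay": 0.25, "az": -0.7, "jaw": 255},
])

```text
time: 28.3
tool_pos: [0.4708, 0.1698, 0.13]
tool_rot: [0.0, 0.769, 0.639, 0.0]
contact_force: [-0.1, 0.7, -0.1]
gripper_width: 0.477
```

```bash
python3 -c "
from h import *
f=grab('side');f=grab('side');f=grab('side')
go(.470,.170,.0304,79.4)"
```

```text
t 28.45 pos [0.4703 0.169  0.1292] yaw 79.28 tilt [-0.003 -0.    -1.   ] w 0.473 F [-0.5  0.3 -0.6]
tool shift now mm [ 1.  -0.3 98.8] dist 99.0
az -0.1
shift in final axes [ 0.9 -0.5 98.8]
turn ax ay az [-0.14  0.05 -0.12]
```

Emit:
move_arm([
  {"tx": 0.0009, "ty": -0.0005, "tz": 0.018, "ax": -0.1, "ay": 0, "az": 0, "jaw": 255},
  {"tx": 0, "ty": 0, "tz": 0.02, "ax": 0, "ay": 0, "az": 0, "jaw": 255},
  {"tx": 0, "ty": 0, "tz": 0.015, "ax": 0, "ay": 0, "az": 0, "jaw": 255},
])

```text
time: 28.75
tool_pos: [0.4726, 0.1688, 0.0782]
tool_rot: [0.001, 0.771, 0.636, 0.002]
contact_force: [-0.4, 0.4, -2.2]
gripper_width: 0.477
```

```bash
python3 -c "
from h import *
f=grab('side');f=grab('side');f=grab('side')
go(.470,.170,.0304,79.4)"
```

```text
t 28.9 pos [0.4718 0.1689 0.0778] yaw 79.06 tilt [ 0.001  0.    -1.   ] w 0.476 F [-0.5 -0.5 -0.3]
tool shift now mm [ 0.7 -2.  47.4] dist 47.0
az -0.3
shift in final axes [ 0.8 -2.  47.4]
turn ax ay az [ 0.07 -0.02 -0.34]
```

Emit:
move_arm([
  {"tx": 0.0008, "ty": -0.0015, "tz": 0.018, "ax": 0, "ay": 0, "az": 0, "jaw": 255},
  {"tx": 0, "ty": 0, "tz": 0.014, "ax": 0, "ay": 0, "az": 0, "jaw": 255},
])

```text
time: 29.1
tool_pos: [0.4739, 0.1705, 0.0493]
tool_rot: [0.002, 0.771, 0.636, 0.004]
contact_force: [0.1, 0.2, 0.1]
gripper_width: 0.472
```

```bash
python3 -c "
from h import *
f=grab('side');f=grab('side');f=grab('side')
go(.470,.170,.0304,79.4)
im=f['color'];cv2.imwrite('pics/s27.png',cv2.resize(im[150:270,230:390],None,fx=5,fy=5,interpolation=cv2.INTER_CUBIC)[:,:,::-1])"
```

```text
t 29.25 pos [0.4735 0.1703 0.049 ] yaw 79.03 tilt [ 0.007  0.001 -1.   ] w 0.474 F [-0.3  0.2 -0.5]
tool shift now mm [-1.  -3.5 18.6] dist 19.0
az -0.4
shift in final axes [-1.  -3.4 18.6]
turn ax ay az [ 0.38 -0.15 -0.37]
```

View pics/s27.png

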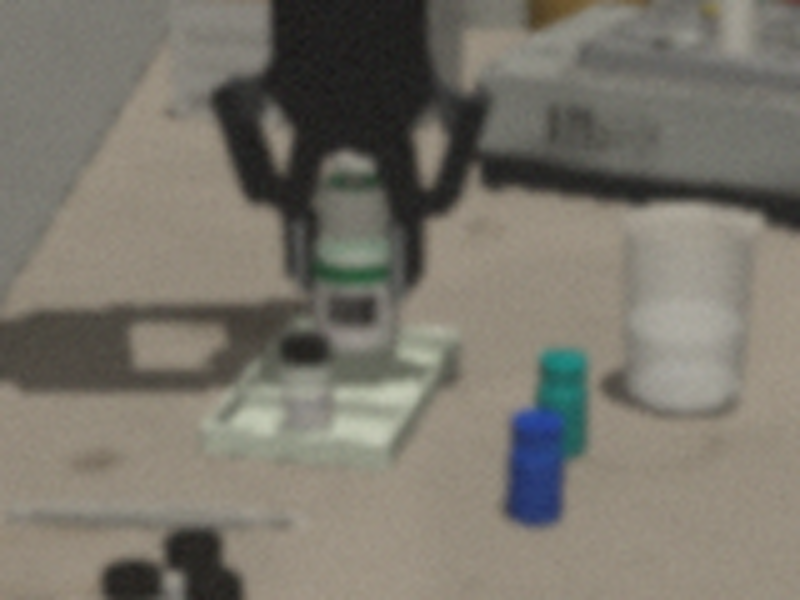

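The bottle's foot at crop (355,345) is above the middle of the large bay. Continuing down.

Emit:
move_arm([
  {"tx": -0.001, "ty": -0.0034, "tz": 0.012, "ax": 0.38, "ay": -0.15, "az": -0.3, "jaw": 255},
])

```text
time: 29.35
tool_pos: [0.4725, 0.1705, 0.0393]
tool_rot: [0.001, 0.77, 0.638, 0.002]
contact_force: [0.0, 0.4, -0.5]
gripper_width: 0.477
```

```bash
python3 -c "
from h import *
f=grab('side');f=grab('side');f=grab('side')
go(.470,.170,.0304,79.4)"
```

```text
t 29.5 pos [0.4693 0.1699 0.0363] yaw 79.34 tilt [-0.002 -0.    -1.   ] w 0.471 F [-0.1 -0.5 -0.9]
tool shift now mm [0.2 0.7 5.9] dist 6.0
az -0.1
shift in final axes [0.2 0.6 5.9]
turn ax ay az [-0.09  0.03 -0.06]
```

Emit:
move_arm([
  {"tx": 0, "ty": 0.0005, "tz": 0.0052, "ax": -0.1, "ay": 0, "az": 0, "jaw": 255},
])

```text
time: 29.6
tool_pos: [0.4707, 0.17, 0.0318]
tool_rot: [0.001, 0.77, 0.638, 0.001]
contact_force: [0.1, 0.6, -0.2]
gripper_width: 0.475
```

```bash
python3 -c "
from h import *
f=grab('side');f=grab('side');f=grab('side')
go(.470,.170,.0304,79.4)"
```

```text
t 29.75 pos [0.4695 0.1698 0.0307] yaw 79.33 tilt [-0.001 -0.001 -1.   ] w 0.473 F [ 0.8  0.3 -2. ]
tool shift now mm [0.3 0.4 0.3] dist 1.0
az -0.1
shift in final axes [0.3 0.4 0.3]
turn ax ay az [-0.03  0.05 -0.07]
```

Emit:
move_arm([
  {"tx": 0, "ty": 0, "tz": 0.001, "ax": 0, "ay": 0, "az": 0, "jaw": 255},
])

```text
time: 29.85
tool_pos: [0.4699, 0.1698, 0.0303]
tool_rot: [0.0, 0.77, 0.638, -0.0]
contact_force: [-3.0, -0.7, 9.3]
gripper_width: 0.478
```

```bash
python3 -c "
from h import *
f=grab('side');f=grab('side');f=grab('side')
go(.470,.170,.0304,79.4)"
```

```text
t 30.0 pos [0.47   0.1699 0.0303] yaw 79.34 tilt [ 0.    -0.001 -1.   ] w 0.471 F [-1.6 -0.1  2.5]
tool shift now mm [ 0.1  0.  -0.1] dist 0.0
az -0.1
shift in final axes [ 0.1  0.  -0.1]
turn ax ay az [ 0.01  0.03 -0.06]
```

A touch of 9 N shows the bottle is on the floor. Releasing.

Emit:
move_arm([
  {"tx": 0, "ty": 0, "tz": 0, "ax": 0, "ay": 0, "az": 0, "jaw": 40},
])

```text
time: 30.1
tool_pos: [0.4702, 0.1699, 0.0305]
tool_rot: [0.0, 0.77, 0.638, 0.0]
contact_force: [0.0, 0.2, 0.4]
gripper_width: 0.63
```

```bash
python3 -c "
from h import *
for i in range(6): f=grab('side')
go(.470,.170,.0304,79.4)"
```

```text
t 30.4 pos [0.4699 0.1699 0.0303] yaw 79.34 tilt [-0.    -0.001 -1.   ] w 0.842 F [0.5 0.2 0.5]
tool shift now mm [ 0.2  0.1 -0.1] dist 0.0
az -0.1
shift in final axes [ 0.2  0.1 -0.1]
turn ax ay az [ 0.    0.03 -0.06]
```

Emit:
move_arm([
  {"tx": 0, "ty": 0, "tz": -0.01, "ax": 0, "ay": 0, "az": 0, "jaw": 40},
  {"tx": 0, "ty": 0, "tz": -0.02, "ax": 0, "ay": 0, "az": 0, "jaw": 40},
  {"tx": 0, "ty": 0, "tz": -0.03, "ax": 0, "ay": 0, "az": 0, "jaw": 40},
  {"tx": 0, "ty": 0, "tz": -0.04, "ax": 0, "ay": 0, "az": 0, "jaw": 40},
  {"tx": 0, "ty": 0, "tz": -0.04, "ax": 0, "ay": 0, "az": 0, "jaw": 40},
  {"tx": 0, "ty": 0, "tz": -0.04, "ax": 0, "ay": 0, "az": 0, "jaw": 40},
  {"tx": 0, "ty": 0, "tz": -0.02, "ax": 0, "ay": 0, "az": 0, "jaw": 40},
])

```text
time: 31.1
tool_pos: [0.4667, 0.1693, 0.2366]
tool_rot: [-0.002, 0.77, 0.638, -0.004]
contact_force: [0.5, 0.3, -0.3]
gripper_width: 0.843
```

```bash
python3 -c "
from h import *
f=grab('side','s28.png');f=grab('side')
im=f['color'];cv2.imwrite('pics/s28c.png',cv2.resize(im[170:320,230:430],None,fx=4,fy=4,interpolation=cv2.INTER_CUBIC)[:,:,::-1])
go(.42,-.02,.25,79.4)"
```

```text
t 31.2 pos [0.4676 0.1695 0.2369] yaw 79.33 tilt [-0.006 -0.002 -1.   ] w 0.843 F [ 0.2 -0.4 -0.4]
tool shift now mm [-195.1  -11.8  -12.5] dist 196.0
az -0.1
shift in final axes [-195.   -12.   -13.1]
turn ax ay az [-0.3   0.15 -0.07]
```

View pics/s28c.png

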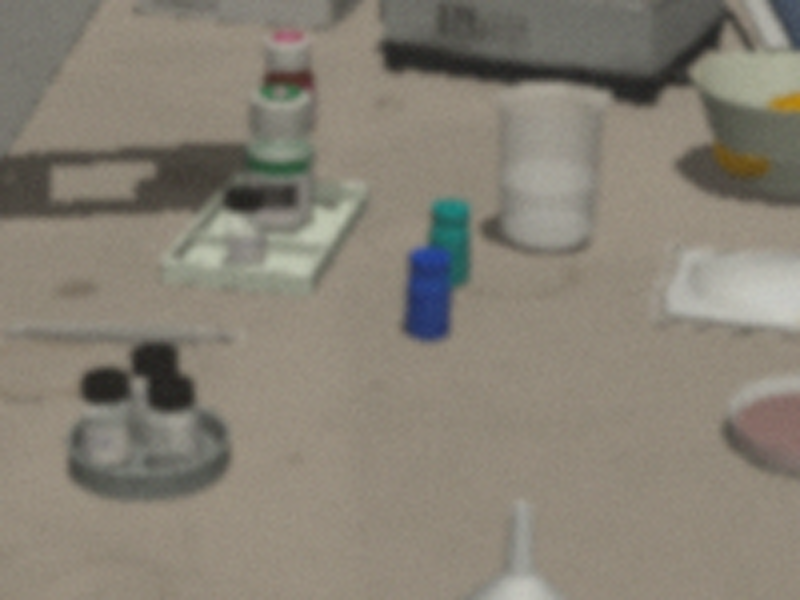

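Everything stands. I'll move the arm aside for a final top view.

```bash
python3 -c "
from h import *
plan(.40,-.40,.27,79.4,(.5,)+(1,)*10+(.5,))"
```

```text
-26.0 1.8 -1.5 -0.0
-52.0 3.5 -3.0 -0.0
-52.0 3.5 -3.0 -0.0
-52.0 3.5 -3.0 -0.0
-52.0 3.5 -3.0 -0.0
-52.0 3.5 -3.0 -0.0
-52.0 3.5 -3.0 -0.0
-52.0 3.5 -3.0 -0.0
-52.0 3.5 -3.0 -0.0
-52.0 3.5 -3.0 -0.0
-52.0 3.5 -3.0 -0.0
-26.0 1.7 -1.5 -0.0
```

Emit:
move_arm([
  {"tx": -0.026, "ty": 0.002, "tz": -0.005, "ax": 0, "ay": 0, "az": 0, "jaw": 40},
  {"tx": -0.045, "ty": 0.003, "tz": -0.004, "ax": 0, "ay": 0, "az": 0, "jaw": 40},
  {"tx": -0.045, "ty": 0.003, "tz": -0.004, "ax": 0, "ay": 0, "az": 0, "jaw": 40},
  {"tx": -0.045, "ty": 0.003, "tz": -0.004, "ax": 0, "ay": 0, "az": 0, "jaw": 40},
  {"tx": -0.045, "ty": 0.003, "tz": -0.004, "ax": 0, "ay": 0, "az": 0, "jaw": 40},
  {"tx": -0.045, "ty": 0.003, "tz": -0.004, "ax": 0, "ay": 0, "az": 0, "jaw": 40},
  {"tx": -0.045, "ty": 0.003, "tz": -0.004, "ax": 0, "ay": 0, "az": 0, "jaw": 40},
  {"tx": -0.045, "ty": 0.003, "tz": -0.004, "ax": 0, "ay": 0, "az": 0, "jaw": 40},
  {"tx": -0.045, "ty": 0.003, "tz": -0.004, "ax": 0, "ay": 0, "az": 0, "jaw": 40},
  {"tx": -0.045, "ty": 0.003, "tz": -0.004, "ax": 0, "ay": 0, "az": 0, "jaw": 40},
  {"tx": -0.045, "ty": 0.003, "tz": -0.004, "ax": 0, "ay": 0, "az": 0, "jaw": 40},
  {"tx": -0.03, "ty": 0.002, "tz": -0.002, "ax": 0, "ay": 0, "az": 0, "jaw": 40},
])

```text
time: 32.4
tool_pos: [0.4001, -0.3471, 0.2702]
tool_rot: [-0.01, 0.767, 0.642, -0.006]
contact_force: [-0.6, -0.3, 1.3]
gripper_width: 0.842
```

```bash
python3 -c "
from h import *
for i in range(3): f=grab('top','t29.png')
cv2.imwrite('pics/t29c.png',cv2.resize(f['color'][180:320,150:450],None,fx=2.6,fy=2.6,interpolation=cv2.INTER_CUBIC)[:,:,::-1])
go(.40,-.40,.27,79.4)
im=f['color']; m=(im.max(2)<60).astype(np.uint8)
n,l,s,c=cv2.connectedComponentsWithStats(m[180:320,220:410])
for i in range(1,n):
  if 30<s[i][4]<120: print(s[i],onz(f,c[i][0]+220,c[i][1]+180,.051).round(4))"
```

```text
t 32.55 pos [ 0.4004 -0.3457  0.2697] yaw 79.8 tilt [-0.023  0.009 -1.   ] w 0.843 F [1.  0.8 1.2]
tool shift now mm [-53.5   9.2  -0.8] dist 54.0
az 0.4
shift in final axes [-53.5   9.6  -0.3]
turn ax ay az [-1.37 -0.3   0.4 ]
[55 95  9  8 57] [0.4534 0.0988 0.051 ]
[162  99  10   9  64] [ 0.4449 -0.1556  0.051 ]
[148 104   9   9  58] [ 0.4322 -0.1212  0.051 ]
[160 113   9   8  57] [ 0.4132 -0.1495  0.051 ]
```

View pics/t29c.png

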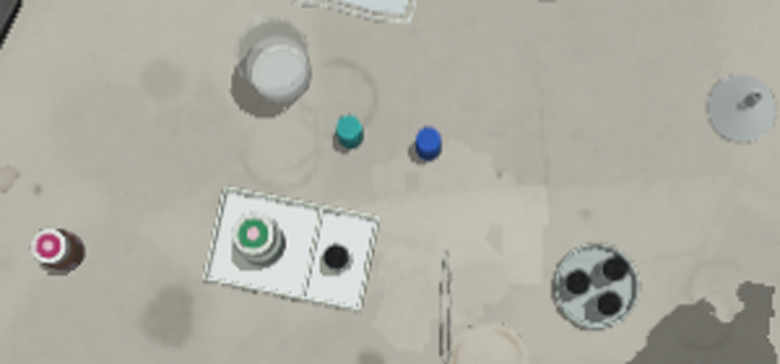

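The top view shows three vials in the tin at crop (615,268), (577,281) and (608,302), and one in the small bay at (336,257). The green bottle is in the large bay at (255,235), and the bystanders have not moved. Handing in.

```bash
python3 -c "
from h import *
print(manip.job_done())"
```

```text
the job is handed in; nothing more can be done
None
```

Both kits are packed and handed in at 32.6 s on the robot's clock. Three vials stand in a triangle in the round tin. The fourth vial is in the tray's small bay, and the taller (green-capped) bottle is in the large bay. I packed them in the order you gave.

- **Vial positions:** In the last top view, the three vials in the tin sit 19–21 mm from its centre. The fourth vial's cap measured (0.453, 0.099), within about 2 mm of its target.
- **Upright:** All five items look upright in the final side and top views. The fourth vial and the bottle each met their bay floor with about 10 N. The three vials in the tin gave no such contact reading and were judged from the pictures.
- **Left alone:** The shorter bottle, the beaker, the funnel and the blue and teal vials stand where they were. The highest force I read at any check was about 11 N.
- **Disagreements:** In the side view, the tray's front corners were 4–5 mm from where the top view placed them. The tall bottle's foot edge also showed about 3 px off its predicted row. I accepted both, because the bays leave more than 10 mm of margin and the bottle's cap position agreed between the two views to 1.3 mm.

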